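Lay out the doming punches in the order of their dies

ROBOT

A 6-joint arm with a two-finger parallel gripper is mounted at the origin on the work surface. World frame = base frame: x ahead of the robot, y to its left, z up, the work surface at z = 0. Lengths are in m, angles in rad, forces in N, time in s.
With the tool pointing down it reaches from about 0.375 to 0.925 m from the base axis. Payload 5.7 kg.
Tool frame: the origin (TCP) lies on the centre line of the jaws, within the pads' length; the fingertips stand 14 mm ahead of it and the grasp point (between the pads) lies 5 mm behind it; z points along the fingers, y is the direction in which the jaws open and shut (so a half turn about z gives the same grasp; the last joint's range is limited). The gripper opens to 85 mm and grips with 20 to 120 N. Pads are 22 mm wide; open, the fingers measure 114 mm over their backs; the gripper's body (76 mm by 85 mm) begins 54 mm behind the grasp point. The pads swing forward as they close: fully open they stand 13 mm farther back than shut.
Start: joints at [-1.263, 0.359, 1.51, -0, 1.272, -0.115], TCP at [0.246, -0.547, 0.245] pointing down, gripper open.
Joint ranges: [-2.97, 2.97], [-1.01, 2.36], [0.21, 2.38], [-0.96, 4.11], [0.2, 2.71], [-2.98, 2.98]. Speed limits (rad/s): [2.39, 2.39, 3.14, 3.14, 3.14, 3.14].

INTERFACE

Orientations are given as a rotation vector (axis times angle).
In Python, from plant import ctrl gives the robot as it stands.
- The arm moves only by the tool apply_moves, never from a script. Its argument "series" is a list of rows, each a list of 3 entries, a list of its own where there are three numbers: the shift along the world's x, y, z in cm, then the turn, a rotation vector about the world's x, y, z in degrees, then the opening in per cent of the stroke, from 0 (shut) to 100 (fully open). In form: [[[tx, ty, tz], [wx, wy, wz], grip], ...]. A call has exactly 5 rows; each row shifts and turns the pose as measured when the row begins; what a row does not reach is not made up. A row lasts 1/12 s, in which the tool goes at most 41.7 mm and 7.16 degrees, less where a joint would pass 70% of its speed; a pose out of reach is approached as far as the arm can. A call is refused whole if a number of a shift passes 4.17 or a number of a turn 7.16, either way. A call with a gripper value outside its range is refused whole. The fingers move at their own pace and stop on an object; "squeeze" is the grip in N (left out, the last holds). Time passes only in rows, so rows that do not move let the fingers close, or fill a call up. It gives the time, the measured TCP pose, the force and the opening at its end, in the units of the state.
- ctrl.observe(): the state, without advancing time (a new reading comes with each control period).
- ctrl.get_image(name): name is "scene" or "top" or "wrist"; returns a dict with "pixels" (420x560x3 uint8, red, green, blue), "K" (3x3 intrinsics, pixels), "R" (3x3) and "t" (3): a world point X has camera coordinates R X + t; the wrist camera has in their place "mount" (4x4, takes a point from camera to tool coordinates, whose origin is the TCP and whose axes are the flange's). Camera axes: x right, y down, z forward; pixel columns grow to the right and rows downward; lengths in m; the calibration is good to about 2 mm. The wrist camera is an equidistant fisheye: a pixel r from the principal point sees the ray r / f radians off the axis. A picture is of the moment at which its call begins: read the wrist's pose just before it. There is no depth.
- ctrl.job_done(): hands the job in, once; it reports no verdict.
The state is a dict: "clock": time; "q": joint angles; "joint_vel": joint speeds; "effort": joint torques, N m; "ee_pos": TCP position; "tool_rot": TCP orientation; "wrist_force": force on the tool from outside, world axes, zero at the start; "ft_torque": the same for the moment, N m; "opening": opening from 0.0 (shut) to 1.0 (fully open).
Only numpy, scipy, OpenCV 4.12 (cv2) and the standard library are available. Lean on these libraries where they do the work, as an engineer would, in place of code of your own. Each camera call takes 0.05 s, during which the arm holds its last target.

TASK

Set up for doming: move the four doming punches from the dark store rack to the pale layout rack, each into the notch straight in front of the die whose hollow fits its ball, so that the punches lie in the same order as the dies. Lay each one down gently rather than dropping it, level across both bars with its ball towards the die, and leave the hammer and the tin of balls where they are.

Things in the scene. Friction and masses are not known exactly. Their poses are not given: they have to be found in the camera images.
- punch10: Steel doming punch, ball 10 mm (smallest), about 166 g. Origin: ball centre; its x axis runs along the round 14 mm shank (x = -24 to -150 mm) towards the ball. Starts level, axis 40 mm above table, in a V-notch of the dark store rack: 4 notches 60 mm apart, two bars 10 mm thick, 45 mm tall, under x = -34 and -118; board 10 mm thick below. Grip from above near x = -72.
- die10: Fixed round steel die on the pale layout rack, 26 mm wide, 26 tall; hollow 11 mm, fits the 10 mm ball. Origin: underside centre, 10 mm above table; x points away from the notches. Its self-centring V-notch (30 mm wide, 15 deep; next one 60 mm aside) is in two bars 45 mm tall, 10 thick, at x = -94 and -178. Punch in place: ball centre x = -60, y = 0, z = +30 mm, x axes alike.
- punch16: Steel doming punch, ball 16 mm, about 179 g. Origin: ball centre; its x axis runs along the round 14 mm shank (x = -24 to -150 mm) towards the ball. Starts level, axis 40 mm above table, in a V-notch of the dark store rack: 4 notches 60 mm apart, two bars 10 mm thick, 45 mm tall, under x = -34 and -118; board 10 mm thick below. Grip from above near x = -72.
- die16: Fixed round steel die on the pale layout rack, 32 mm wide, 26 tall; hollow 17 mm, fits the 16 mm ball. Origin: underside centre, 10 mm above table; x points away from the notches. Its self-centring V-notch (30 mm wide, 15 deep; next one 60 mm aside) is in two bars 45 mm tall, 10 thick, at x = -94 and -178. Punch in place: ball centre x = -60, y = 0, z = +30 mm, x axes alike.
- punch22: Steel doming punch, ball 22 mm, about 206 g. Origin: ball centre; its x axis runs along the round 14 mm shank (x = -24 to -150 mm) towards the ball. Starts level, axis 40 mm above table, in a V-notch of the dark store rack: 4 notches 60 mm apart, two bars 10 mm thick, 45 mm tall, under x = -34 and -118; board 10 mm thick below. Grip from above near x = -72.
- die22: Fixed round steel die on the pale layout rack, 38 mm wide, 26 tall; hollow 23 mm, fits the 22 mm ball. Origin: underside centre, 10 mm above table; x points away from the notches. Its self-centring V-notch (30 mm wide, 15 deep; next one 60 mm aside) is in two bars 45 mm tall, 10 thick, at x = -94 and -178. Punch in place: ball centre x = -60, y = 0, z = +30 mm, x axes alike.
- punch28: Steel doming punch, ball 28 mm (largest), about 252 g. Origin: ball centre; its x axis runs along the round 14 mm shank (x = -24 to -150 mm) towards the ball. Starts level, axis 40 mm above table, in a V-notch of the dark store rack: 4 notches 60 mm apart, two bars 10 mm thick, 45 mm tall, under x = -34 and -118; board 10 mm thick below. Grip from above near x = -72.
- die28: Fixed round steel die on the pale layout rack, 44 mm wide, 26 tall; hollow 29 mm, fits the 28 mm ball. Origin: underside centre, 10 mm above table; x points away from the notches. Its self-centring V-notch (30 mm wide, 15 deep; next one 60 mm aside) is in two bars 45 mm tall, 10 thick, at x = -94 and -178. Punch in place: ball centre x = -60, y = 0, z = +30 mm, x axes alike.
- hammer: Chasing hammer lying loose on the bench on the robot's right, 165 mm long, wooden handle, steel head; origin under the handle, head towards its +x. Bystander.
- tin: Open round aluminium tin of steel balls, 86 mm in diameter, 34 mm tall, beyond the racks, between them; origin at the centre of its underside. Bystander.
Mind the look-alikes: they are no part of the job. Leave any green look-alike of the punch16 alone. Leave any pink look-alike of the punch10 alone.

How it is judged:
At the end, for the whole second after the job is handed in: Each punch lies at rest and released in the notch of its own die: ball centre 60 mm in front of the die's axis within 15 mm, within 8 mm sideways, 30 mm above the die's underside within 5 mm, shank along the die's x axis within 0.12 rad with the ball towards the die (x of punch10 in the frame of die10 between -0.075 and -0.045 m and y of punch10 in the frame of die10 between -0.008 and 0.008 m and z of punch10 in the frame of die10 between 0.025 and 0.035 m and angle between the x axis of punch10 and the x axis of die10, either way round below 0.12 rad and linear speed of each of punch10, punch16, punch22, punch28 below 0.02 m/s and angular speed of each of punch10, punch16, punch22, punch28 below 0.3 rad/s and x of punch16 in the frame of die16 between -0.075 and -0.045 m and y of punch16 in the frame of die16 between -0.008 and 0.008 m and z of punch16 in the frame of die16 between 0.025 and 0.035 m and angle between the x axis of punch16 and the x axis of die16, either way round below 0.12 rad and x of punch22 in the frame of die22 between -0.075 and -0.045 m and y of punch22 in the frame of die22 between -0.008 and 0.008 m and z of punch22 in the frame of die22 between 0.025 and 0.035 m and angle between the x axis of punch22 and the x axis of die22, either way round below 0.12 rad and x of punch28 in the frame of die28 between -0.075 and -0.045 m and y of punch28 in the frame of die28 between -0.008 and 0.008 m and z of punch28 in the frame of die28 between 0.025 and 0.035 m and angle between the x axis of punch28 and the x axis of die28, either way round below 0.12 rad); the robot touches nothing.
It fails at once if a punch is dropped: it falls faster than 0.7 m/s (from about 25 mm) with no finger on it ((linear speed of punch10 above 0.7 m/s and contact force between punch10 and the fingers below 0.1 N) or (linear speed of punch16 above 0.7 m/s and contact force between punch16 and the fingers below 0.1 N) or (linear speed of punch22 above 0.7 m/s and contact force between punch22 and the fingers below 0.1 N) or (linear speed of punch28 above 0.7 m/s and contact force between punch28 and the fingers below 0.1 N)).
It fails at once if the hammer or the tin is moved by more than 15 mm (distance of any of hammer, tin from where it was at the start of the episode above 0.015 m).
It also fails if it takes over 104 s, if anything falls off the work surface, if the arm or the gripper's body presses on something with over 40 N, if the wrist force passes 120 N, or if a joint passes its speed limit or range.

## Working session

There is one attempt and no reset: what is moved stays moved. The work goes in short steps, Python scripts to look and compute and a tool call to move; the robot and the scene stay as the last step left them, time stands still between calls to the robot, and variables do not carry over. Pictures are saved under pics/ and viewed, and the job is handed in when it is done.

Besides the shell and the picture viewer there is one more tool, called after ">>>" as name(argument=value, ...) on one line, values as JSON. apply_moves: Moves the arm, as the interface text tells. Its arguments: {"type":"object","properties":{"series":{"type":"array"},"squeeze":{"type":"number"}},"required":["series"]}

```bash
ls; mkdir -p pics
python3 - <<'E'
from plant import ctrl
import cv2
s=ctrl.observe(); print(s)
for n in ("scene","top","wrist"):
    im=ctrl.get_image(n); cv2.imwrite(f"pics/{n}0.png",im["pixels"][:,:,::-1])
    print(n,{k:v for k,v in im.items() if k!="pixels"})
E
```

```text
pics
{'clock': 0.0, 'q': array([-1.26311268e+00,  3.59482206e-01,  1.51147226e+00,  7.08705728e-06,
        1.27251435e+00, -1.15093852e-01]), 'joint_vel': array([ 0.00157191,  0.00039577,  0.00153256,  0.00132868,  0.0005991 ,
       -0.00113264]), 'effort': array([-1.31822071e-03, -5.27620411e+01, -2.78622097e+01, -3.87489899e-04,
        1.32874792e-02, -5.18532102e-05]), 'ee_pos': array([ 0.24596795, -0.54651891,  0.244452  ]), 'tool_rot': array([-3.06983642e+00, -6.58767323e-01,  2.72599567e-04]), 'wrist_force': array([-0.0516632 ,  0.66013384, -1.10587155]), 'ft_torque': array([-0.02912453, -0.03562103, -0.02764915]), 'opening': 1.0023242049472896}
scene {'K': array([[448.66560066,   0.        , 272.90683428],
       [  0.        , 448.66560066, 207.10401299],
       [  0.        ,   0.        ,   1.        ]]), 'R': array([[-0.71786081,  0.69601018, -0.01567441],
       [ 0.41139877,  0.40593611, -0.81606797],
       [-0.5616288 , -0.59227164, -0.57774336]]), 't': array([ 0.45625929, -0.10902743,  1.42430514])}
top {'K': array([[484.33062584,   0.        , 280.0431987 ],
       [  0.        , 484.33062584, 210.89341699],
       [  0.        ,   0.        ,   1.        ]]), 'R': array([[ 0.00870208, -0.99990147,  0.01101475],
       [-0.98608052, -0.01040979, -0.16594232],
       [ 0.16604063, -0.00941739, -0.98607394]]), 't': array([-0.10660764,  0.54355673,  1.19890212])}
wrist {'K': array([[325.1922621 ,   0.        , 276.78777307],
       [  0.        , 325.1922621 , 208.14721247],
       [  0.        ,   0.        ,   1.        ]]), 'mount': array([[-4.38275754e-04, -9.56707810e-01, -2.91049780e-01,
         7.43402726e-02],
       [ 9.99999602e-01, -6.45401982e-04,  6.15652544e-04,
        -7.96217159e-04],
       [-7.76843702e-04, -2.91049394e-01,  9.56707712e-01,
        -1.28526042e-01],
       [ 0.00000000e+00,  0.00000000e+00,  0.00000000e+00,
         1.00000000e+00]])}
```

View pics/top0.png

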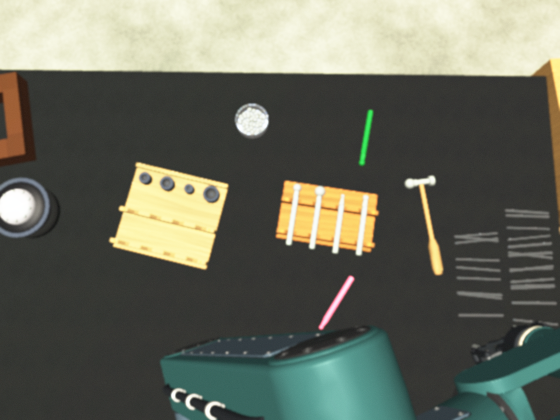

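View pics/scene0.png

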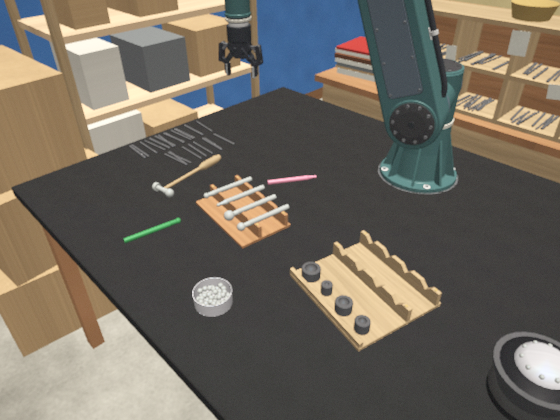

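View pics/wrist0.png

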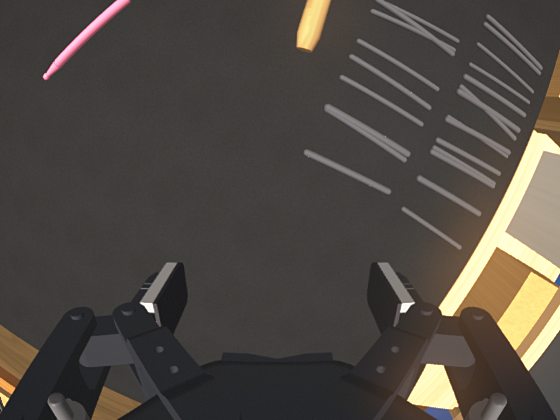

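The store rack is at top (280-378, 182-255), with four white punches and their balls towards the far side. The pale rack is at (110-228, 163-268), with the dies at (145,178), (167,184), (189,189) and (212,194). Next I'll zoom in.

Run:
```python
import cv2,numpy as np
a=cv2.imread("pics/top0.png"); 
c=cv2.resize(a[155:275,105:235],None,fx=4.5,fy=4.5,interpolation=cv2.INTER_CUBIC); cv2.imwrite("pics/z1.png",c)
c=cv2.resize(a[170:265,265:390],None,fx=6,fy=6,interpolation=cv2.INTER_CUBIC); cv2.imwrite("pics/z2.png",c)
a=cv2.imread("pics/scene0.png")
c=cv2.resize(a[165:345,185:445],None,fx=3,fy=3,interpolation=cv2.INTER_CUBIC); cv2.imwrite("pics/z3.png",c)
```

```text
(no output)
```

View pics/z1.png

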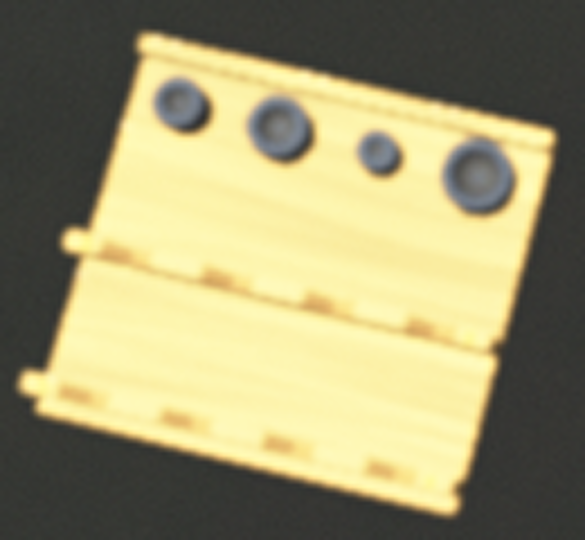

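View pics/z2.png

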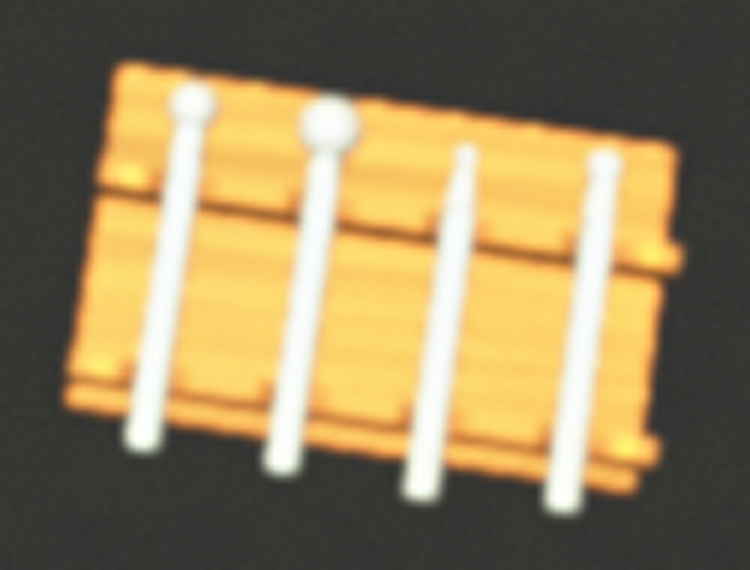

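View pics/z3.png

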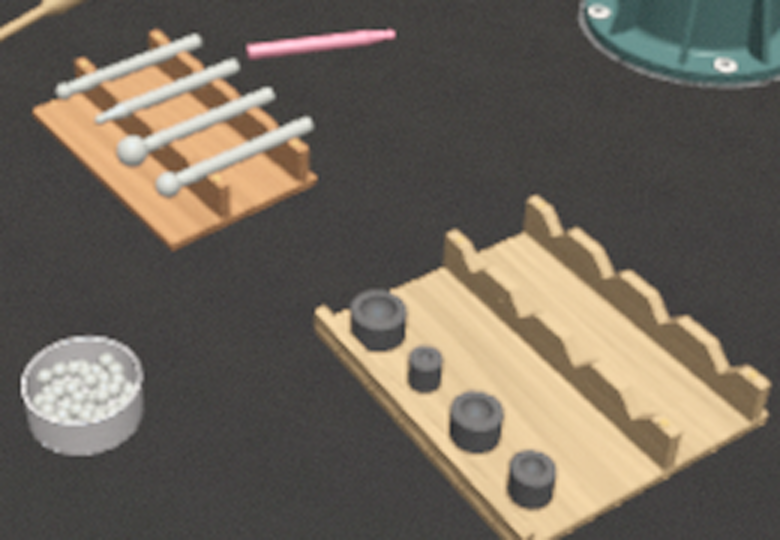

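```bash
cat > h.py <<'E'
import numpy as np,cv2
from plant import ctrl
def cam(n):
    im=ctrl.get_image(n); return im
def ray(im,uv):
    d=np.linalg.inv(im["K"])@np.array([uv[0],uv[1],1.]); R=im["R"]
    return -R.T@im["t"], R.T@d/np.linalg.norm(d)
def plane(im,uv,z):
    o,d=ray(im,uv); return o+d*(z-o[2])/d[2]
def tri(i1,p1,i2,p2):
    o1,d1=ray(i1,p1);o2,d2=ray(i2,p2)
    A=np.stack([d1,-d2],1); s=np.linalg.lstsq(A,o2-o1,rcond=None)[0]
    a=o1+s[0]*d1;b=o2+s[1]*d2
    return (a+b)/2,np.linalg.norm(a-b)
def proj(im,X):
    c=im["R"]@np.asarray(X)+im["t"]; p=im["K"]@c; return p[:2]/p[2]
def blobs(mask,amin):
    n,l,s,c=cv2.connectedComponentsWithStats(mask.astype(np.uint8),connectivity=4)
    return [(c[i],s[i],l==i) for i in range(1,n) if s[i,4]>=amin]
E
python3 - <<'E'
from h import *
ims={n:cam(n) for n in("top","scene")}
roi={"top":[(272,172,385,265),(105,155,235,275)],"scene":[(190,170,300,250),(285,225,445,345)]}
for n,im in ims.items():
    hsv=cv2.cvtColor(im["pixels"],cv2.COLOR_RGB2HSV)
    print(n,"cam",-im["R"].T@im["t"])
    for k,(x0,y0,x1,y1) in enumerate(roi[n]):
        m=np.zeros(hsv.shape[:2],bool); sub=hsv[y0:y1,x0:x1].astype(int)
        if k==0: m[y0:y1,x0:x1]=(sub[...,1]<60)&(sub[...,2]>110)
        else: m[y0:y1,x0:x1]=(sub[...,1]<110)&(sub[...,2]<140)
        for c,s,l in blobs(m,25):
            if k==0:
                ys,xs=np.nonzero(l); p=np.stack([xs,ys],1).astype(float)
                vx,vy,_,_=cv2.fitLine(p.astype(np.float32),cv2.DIST_HUBER,0,.01,.01).ravel()
                t=(p-c)@[vx,vy]; print("punch",c.round(1),s,(c+t.min()*np.array([vx,vy])).round(1),(c+t.max()*np.array([vx,vy])).round(1))
            else: print("die",c.round(1),s)
E
```

```text
top cam [ 0.33785194 -0.0896483   1.27357946]
punch [292.6 214.7] [285 184  16  62 335] [287.9 245.1] [297.3 183.9]
punch [315.9 216.1] [309 185  16  65 366] [311.2 249. ] [320.3 185. ]
punch [338.2 225.9] [332 194  12  60 311] [334.5 253.2] [342.5 193.9]
punch [361.7 226. ] [355 195  13  61 326] [358.  255.1] [365.6 195. ]
die [168.  213.1] [ 105  155  130  120 6971]
die [145.3 178.3] [140 174  12  10  83]
die [167.1 183.8] [161 178  13  13 119]
die [189.2 189.1] [186 185   8   9  43]
die [211.1 194.2] [204 186  15  17 176]
scene cam [1.1723152  0.5702726  0.74106064]
punch [227.2 186.6] [203 176  49  22 256] [203.2 195.7] [251.2 177.5]
punch [283.2 179.2] [268 177  32   5  45] [268.  181.1] [299.  177.2]
punch [241.6 194.6] [217 184  48  22 240] [216.8 204.5] [263.9 185.7]
punch [248.  206.7] [224 194  53  26 316] [224.2 216.5] [275.7 195.3]
punch [262.  216.6] [237 204  53  27 309] [237.2 227.4] [288.6 205.1]
die [363.9 279.5] [  285   225   160   120 11731]
die [326.1 288.1] [321 281  11  15 145]
die [343.1 305.6] [335 296  17  20 291]
die [361.6 324.8] [354 316  16  19 252]
```

Run:
```python
from h import *
T,S=cam("top"),cam("scene")
P={"22":((287.9,245.1),(297.3,183.9),(288.6,205.1),(237.2,227.4),11),
"28":((311.2,249),(320.3,185),(275.7,195.3),(224.2,216.5),14),
"10":((334.5,253.2),(342.5,193.9),(263.9,185.7),(216.8,204.5),5),
"16":((358,255.1),(365.6,195),(251.2,177.5),(203.2,195.7),8)}
for k,(a,b,c,d,r) in P.items():
    A,ea=tri(T,a,S,c);B,eb=tri(T,b,S,d); L=np.linalg.norm(B-A);u=(B-A)/L
    print(k,"tail",A.round(4),"ball",(B-u*r/1000).round(4),"res",ea.round(4),eb.round(4),"len",L.round(4),.15+r/1000,"yaw",np.degrees(np.arctan2(u[1],u[0])).round(2))
D={"16":((145.3,178.3),(361.6,324.8)),"22":((167.1,183.8),(343.1,305.6)),"10":((189.2,189.1),(326.1,288.1)),"28":((211.1,194.2),(311.2,271))}
q=[]
for k,(a,b) in D.items():
    X,e=tri(T,a,S,b); Y=plane(T,a,.023); q.append(Y); print("die",k,X.round(4),e.round(4),"plane",Y.round(4))
q=np.array(q); v=np.polyfit(np.arange(4),q,1); print(v[0],np.linalg.norm(v[0][:2]),np.degrees(np.arctan2(v[0][1],v[0][0])))
# notch check, rack corners
```

```text
22 tail [ 0.457  -0.1222  0.0426] ball [ 0.6069 -0.1448  0.0417] res 0.0 0.0019 len 0.1626 0.161 yaw -8.57
28 tail [ 0.4477 -0.1816  0.0422] ball [ 0.6002 -0.2032  0.0437] res 0.0 0.0008 len 0.168 0.164 yaw -8.07
10 tail [ 0.4374 -0.2408  0.0429] ball [ 0.5869 -0.2627  0.0424] res 0.0 0.0007 len 0.1561 0.155 yaw -8.35
16 tail [ 0.4332 -0.3005  0.0431] ball [ 0.5828 -0.3233  0.0417] res 0.0 0.0031 len 0.1594 0.158 yaw -8.66
die 16 [0.6326 0.2552 0.0211] 0.0007 plane [0.6319 0.2549 0.023 ]
die 22 [0.6185 0.1968 0.021 ] 0.0011 plane [0.6177 0.1968 0.023 ]
die 10 [0.6048 0.1382 0.0208] 0.0009 plane [0.6041 0.1381 0.023 ]
die 28 [0.5906 0.0802 0.0241] 0.0006 plane [0.591  0.0801 0.023 ]
[-1.36348664e-02 -5.83212014e-02 -6.29672631e-18] 0.05989384038510845 -103.1587898112389
```

>>> apply_moves(series=[[[2.65, 2.35, 0], [0, 0, -6.5], 40], [[2.65, 2.35, 0], [0, 0, -6.5], 40], [[2.65, 2.35, 0], [0, 0, -6.5], 40], [[2.65, 2.35, 0], [0, 0, -6.5], 40], [[2.65, 2.35, 0], [0, 0, -6.5], 40]], squeeze=70)

```text
clock: 0.77
ee_pos: [0.3771, -0.4318, 0.245]
tool_rot: [3.126, -0.275, -0.004]
wrist_force: [0.6, 0.3, -0.5]
opening: 0.397
```

>>> apply_moves(series=[[[2.8, 2.5, -2], [0, 0, 1], 40], [[2.8, 2.5, -2.5], [0, 0, 0.5], 40], [[2.8, 2.5, -2.5], [0, 0, 0], 40], [[2.8, 2.5, -2.5], [0, 0, 0], 40], [[2.2, 1.9, -2], [0, 0, 0], 40]])

```text
clock: 1.18
ee_pos: [0.5113, -0.3176, 0.1405]
tool_rot: [3.118, -0.244, 0.015]
wrist_force: [-0.1, -0.8, -0.0]
opening: 0.398
```

```bash
cat >> h.py <<'E'
from scipy.spatial.transform import Rotation as Ro
def st():
    s=ctrl.observe(); R=Ro.from_rotvec(s["tool_rot"]).as_matrix()
    print("t %.2f"%s["clock"],"pos",s["ee_pos"].round(4),"yaw %.2f"%np.degrees(np.arctan2(R[1,0],R[0,0])),"zdir",R[:,2].round(4),"F",s["wrist_force"].round(1),"op %.3f"%s["opening"]); return s,R
E
python3 - <<'E'
from h import *
s,R=st(); cv2.imwrite("pics/w1.png",cam("wrist")["pixels"][:,:,::-1]); st()
E
```

```text
t 1.18 pos [ 0.5113 -0.3176  0.1405] yaw -8.94 zdir [ 0.0082 -0.0147 -0.9999] F [-0.1 -0.8 -0. ] op 0.398
t 1.23 pos [ 0.5131 -0.3129  0.1367] yaw -8.87 zdir [ 0.0067 -0.0093 -0.9999] F [ 2.6  2.4 -2.2] op 0.401
```

View pics/w1.png

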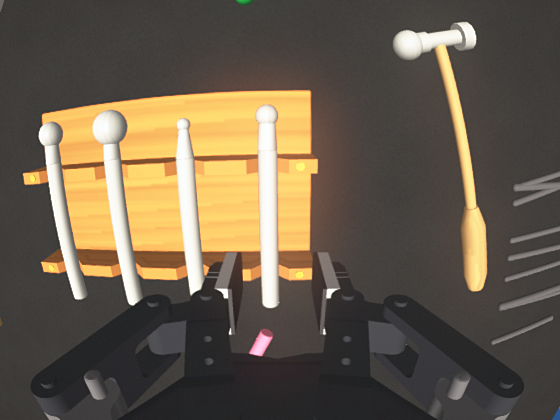

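```bash
cat >> h.py <<'E'
def wray(im,s,R,uv):
    K=im["K"]; d=np.array([uv[0]-K[0,2],uv[1]-K[1,2]])/K[0,0]; th=np.linalg.norm(d)
    c=np.array([*(np.sin(th)*d/max(th,1e-9)),np.cos(th)]); M=im["mount"]
    return R@M[:3,3]+s["ee_pos"], R@(M[:3,:3]@c)
def wplane(im,s,R,uv,z):
    o,d=wray(im,s,R,uv); return o+d*(z-o[2])/d[2]
E
python3 - <<'E'
from h import *
s,R=st(); im=cam("wrist"); cv2.imwrite("pics/w2.png",im["pixels"][:,:,::-1])
hsv=cv2.cvtColor(im["pixels"],cv2.COLOR_RGB2HSV).astype(int)
m=(hsv[...,1]<60)&(hsv[...,2]>120)
for v in (150,190,230):
    xs=np.nonzero(m[v,240:300])[0]+240; print(v,xs.min(),xs.max(),wplane(im,s,R,((xs.min()+xs.max())/2,v),.041).round(4))
st()
E
```

```text
t 1.23 pos [ 0.5131 -0.3129  0.1367] yaw -8.87 zdir [ 0.0067 -0.0093 -0.9999] F [ 2.6  2.4 -2.2] op 0.401
150 266 283 [ 0.5612 -0.319   0.041 ]
190 266 284 [ 0.533  -0.3149  0.041 ]
230 267 284 [ 0.5031 -0.3105  0.041 ]
t 1.28 pos [ 0.5109 -0.3147  0.138 ] yaw -8.74 zdir [ 0.0044 -0.0101 -0.9999] F [-1.4 -0.1 -0.1] op 0.403
```

View pics/w2.png

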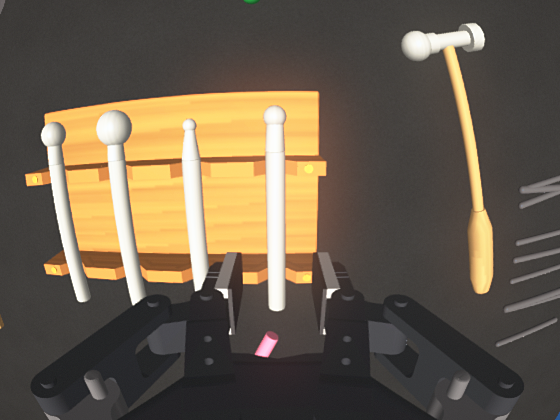

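>>> apply_moves(series=[[[0, 0.2, -2], [0.5, 0.2, 0.3], 40], [[0, 0.1, -2], [0, 0, 0], 40], [[0, 0, -2], [0, 0, 0], 40], [[0, 0, -1.5], [0, 0, 0], 40], [[0, 0, 0], [0, 0, 0], 40]])

```text
clock: 1.7
ee_pos: [0.5126, -0.3132, 0.0627]
tool_rot: [3.129, -0.223, 0.006]
wrist_force: [-1.1, -0.2, 0.3]
opening: 0.398
```

```bash
python3 -c "
from h import *
st()"
```

```text
t 1.70 pos [ 0.5126 -0.3132  0.0627] yaw -8.14 zdir [ 0.0035 -0.0051 -1.    ] F [-1.1 -0.2  0.3] op 0.398
```

>>> apply_moves(series=[[[-0.1, 0.1, -1.3], [0.3, 0.2, 0], 40], [[0, 0, -1.2], [0, 0, 0], 40], [[0, 0, -0.3], [0, 0, 0], 40], [[0, 0, 0], [0, 0, 0], 40], [[0, 0, 0], [0, 0, 0], 40]])

```text
clock: 2.12
ee_pos: [0.5118, -0.3152, 0.0348]
tool_rot: [3.132, -0.226, 0.003]
wrist_force: [-0.7, -0.5, -0.0]
opening: 0.4
```

```bash
python3 -c "
from h import *
st();cv2.imwrite('pics/w3.png',cam('wrist')['pixels'][:,:,::-1])"
```

```text
t 2.12 pos [ 0.5118 -0.3152  0.0348] yaw -8.24 zdir [ 0.0019 -0.0019 -1.    ] F [-0.7 -0.5 -0. ] op 0.400
```

View pics/w3.png

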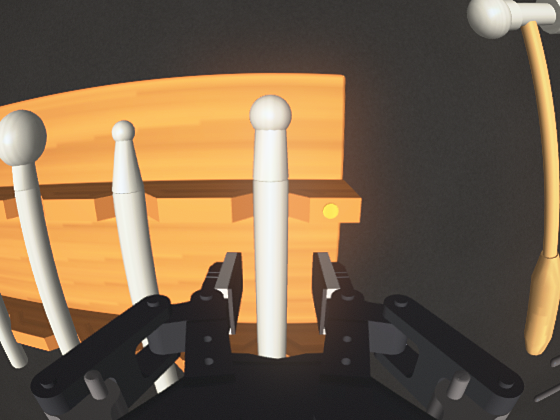

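The shank is at column 271 and the jaw centre is near 280, so I need about 3 mm to the left. I'll correct that, then close.

>>> apply_moves(series=[[[-0.1, 0.3, 0.05], [0, 0, 0], 40], [[0, 0, 0], [0, 0, 0], 40], [[0, 0, 0], [0, 0, 0], 5], [[0, 0, 0], [0, 0, 0], 5], [[0, 0, 0], [0, 0, 0], 5]])

```text
clock: 2.58
ee_pos: [0.5119, -0.3126, 0.0379]
tool_rot: [3.13, -0.225, 0.008]
wrist_force: [-0.5, 1.0, -0.7]
opening: 0.138
```

```bash
python3 -c "
from h import *
st()"
```

```text
t 2.58 pos [ 0.5119 -0.3126  0.0379] yaw -8.21 zdir [ 0.0049 -0.0043 -1.    ] F [-0.5  1.  -0.7] op 0.138
```

>>> apply_moves(series=[[[0, 0, 0], [0, 0, 0], 5], [[0, 0, 0], [0, 0, 0], 5], [[0, 0, 0], [0, 0, 0], 5], [[0, 0, 0], [0, 0, 0], 5], [[0, 0, 0], [0, 0, 0], 5]])

```text
clock: 3.0
ee_pos: [0.5119, -0.3126, 0.0377]
tool_rot: [3.13, -0.224, 0.008]
wrist_force: [-0.3, -0.3, -0.8]
opening: 0.137
```

```bash
python3 -c "
from h import *
st();cv2.imwrite('pics/w4.png',cam('wrist')['pixels'][:,:,::-1]);st()"
```

```text
t 3.00 pos [ 0.5119 -0.3126  0.0377] yaw -8.19 zdir [ 0.0048 -0.0044 -1.    ] F [-0.3 -0.3 -0.8] op 0.137
t 3.05 pos [ 0.5119 -0.3126  0.0378] yaw -8.20 zdir [ 0.0049 -0.0045 -1.    ] F [ 0.6 -0.1 -1.2] op 0.137
```

View pics/w4.png

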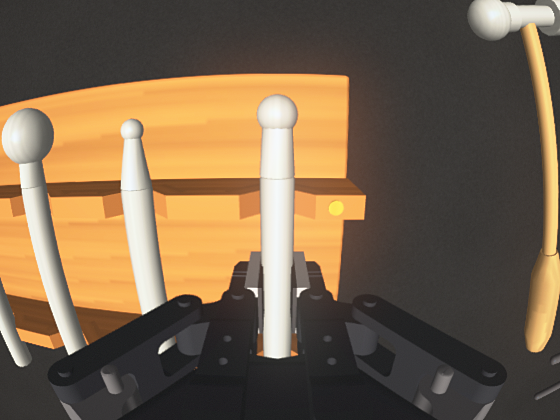

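>>> apply_moves(series=[[[0, 0, 1], [0, 0, 0], 5], [[0, 0, 1.5], [0, 0, 0], 5], [[0, 0, 2], [0, 0, 0], 5], [[0, 0, 2], [0, 0, 0], 5], [[0, 0, 1], [0, 0, 0], 5]])

```text
clock: 3.47
ee_pos: [0.5088, -0.3101, 0.1137]
tool_rot: [-3.132, 0.225, 0.004]
wrist_force: [0.2, 0.3, -1.5]
opening: 0.137
```

```bash
python3 -c "
from h import *
st();cv2.imwrite('pics/w5.png',cam('wrist')['pixels'][:,:,::-1]);st()"
```

```text
t 3.47 pos [ 0.5088 -0.3101  0.1137] yaw -8.21 zdir [-0.0021  0.0014 -1.    ] F [ 0.2  0.3 -1.5] op 0.137
t 3.52 pos [ 0.5097 -0.3108  0.1151] yaw -8.21 zdir [-1.e-04 -2.e-04 -1.e+00] F [ 0.8 -1.1  0.1] op 0.140
```

View pics/w5.png

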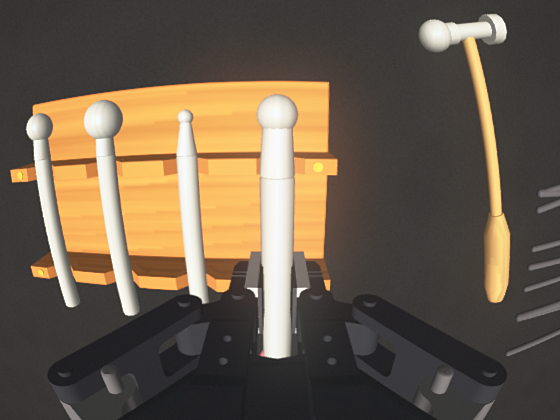

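>>> apply_moves(series=[[[0, 2, 0], [0, 0, -0.5], 5], [[0, 4, 0], [0, 0, -0.5], 5], [[0, 4, 0], [0, 0, -0.5], 5], [[0, 4, 0], [0, 0, -0.5], 5], [[0, 4, 0], [0, 0, -0.5], 5]])

```text
clock: 3.93
ee_pos: [0.5127, -0.136, 0.1175]
tool_rot: [3.117, -0.312, 0.017]
wrist_force: [1.5, -0.1, -1.7]
opening: 0.136
```

>>> apply_moves(series=[[[0, 4, 0], [0, 0, -0.5], 5], [[0, 4, 0], [0, 0, -0.5], 5], [[0, 4, 0], [0, 0, -0.5], 5], [[0, 4, 0], [0, 0, -0.5], 5], [[0, 4, 0], [0, 0, -0.5], 5]])

```text
clock: 4.35
ee_pos: [0.5096, 0.0725, 0.1163]
tool_rot: [3.108, -0.388, 0.015]
wrist_force: [0.4, -0.4, -1.4]
opening: 0.135
```

```bash
python3 -c "
from h import *
st()"
```

```text
t 4.35 pos [0.5096 0.0725 0.1163] yaw -14.23 zdir [ 0.0086 -0.0101 -0.9999] F [ 0.4 -0.4 -1.4] op 0.135
```

>>> apply_moves(series=[[[-0.1, 4, 0], [0, 0, 0.2], 5], [[-0.1, 4, 0], [0, 0, 0.2], 5], [[-0.1, 4, 0], [0, 0, 0.2], 5], [[-0.1, 4, 0], [0, 0, 0.2], 5], [[-0.1, 2.5, 0], [0, 0, 0], 5]])

```text
clock: 4.77
ee_pos: [0.5015, 0.2678, 0.115]
tool_rot: [3.112, -0.364, 0.014]
wrist_force: [0.6, 0.3, -1.9]
opening: 0.139
```

>>> apply_moves(series=[[[0, 1, 0], [0, 0, 0], 5], [[0, 0, 0], [0, 0, 0], 5], [[0, 0, 0], [0, 0, 0], 5], [[0, 0, 0], [0, 0, 0], 5], [[0, 0, 0], [0, 0, 0], 5]])

```text
clock: 5.18
ee_pos: [0.4997, 0.281, 0.1133]
tool_rot: [3.113, -0.354, 0.012]
wrist_force: [1.4, 0.2, -2.1]
opening: 0.136
```

```bash
python3 -c "
from h import *
st();cv2.imwrite('pics/w6.png',cam('wrist')['pixels'][:,:,::-1]);st()"
```

```text
t 5.18 pos [0.4997 0.281  0.1133] yaw -12.99 zdir [ 0.0067 -0.0097 -0.9999] F [ 1.4  0.2 -2.1] op 0.136
t 5.23 pos [0.4997 0.2807 0.1133] yaw -13.01 zdir [ 0.0065 -0.0099 -0.9999] F [-0.1 -0.4 -1.7] op 0.138
```

View pics/w6.png

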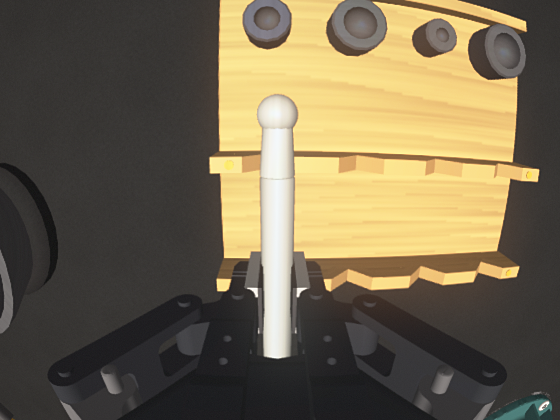

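```bash
python3 -c "
from h import *
s,R=st();im=cam('wrist')
for uv in ((267,19),(358,25),(435,37),(497,51)): print(wplane(im,s,R,uv,.036).round(4))
print(proj(cam('top'),[.5,.28,.12]))"
```

```text
t 5.23 pos [0.4997 0.2807 0.1133] yaw -13.01 zdir [ 0.0065 -0.0099 -0.9999] F [-0.1 -0.4 -1.7] op 0.138
[0.6332 0.2561 0.036 ]
[0.6186 0.1998 0.036 ]
[0.605  0.1458 0.036 ]
[0.5923 0.0918 0.036 ]
[121.13542432 222.44463197]
```

>>> apply_moves(series=[[[0.4, 0.5, -1], [0.5, 0.4, 0], 5], [[0, 0, -1.5], [0, 0, 0], 5], [[0, 0, -1.5], [0, 0, 0], 5], [[0, 0, -0.5], [0, 0, 0], 5], [[0, 0, 0], [0, 0, 0], 5]])

```text
clock: 5.75
ee_pos: [0.5075, 0.2844, 0.0664]
tool_rot: [-3.117, 0.364, -0.003]
wrist_force: [0.0, 0.7, -1.7]
opening: 0.14
```

```bash
python3 -c "
from h import *
st();cv2.imwrite('pics/w7.png',cam('wrist')['pixels'][:,:,::-1])"
```

```text
t 5.75 pos [0.5075 0.2844 0.0664] yaw -13.33 zdir [ 0.0022  0.0027 -1.    ] F [ 0.   0.7 -1.7] op 0.140
```

View pics/w7.png

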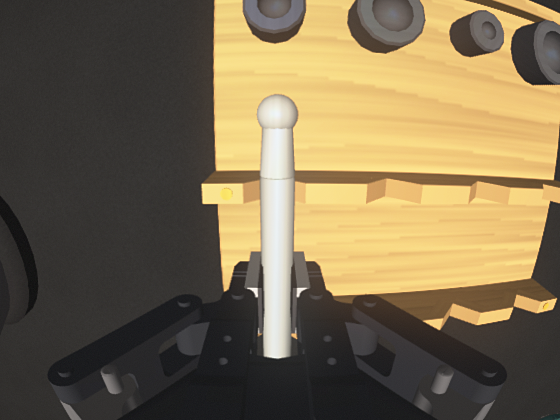

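>>> apply_moves(series=[[[-0.3, 0.1, -0.8], [0, 0, 0], 5], [[0, 0, -0.7], [0, 0, 0], 5], [[0, 0, -0.5], [0, 0, 0], 5], [[0, 0, -0.3], [0, 0, 0], 5], [[0, 0, 0], [0, 0, 0], 5]])

```text
clock: 6.22
ee_pos: [0.5055, 0.2859, 0.0429]
tool_rot: [-3.116, 0.365, -0.006]
wrist_force: [0.3, 0.0, -1.9]
opening: 0.135
```

```bash
python3 -c "
from h import *
st()"
```

```text
t 6.22 pos [0.5055 0.2859 0.0429] yaw -13.35 zdir [ 0.0045  0.004  -1.    ] F [ 0.3  0.  -1.9] op 0.135
```

>>> apply_moves(series=[[[0, 0, -0.2], [-0.2, 0.2, 0], 5], [[0, 0, -0.1], [0, 0, 0], 5], [[0, 0, -0.1], [0, 0, 0], 5], [[0, 0, -0.05], [0, 0, 0], 5], [[0, 0, 0], [0, 0, 0], 5]])

```text
clock: 6.63
ee_pos: [0.5059, 0.2864, 0.0386]
tool_rot: [-3.12, 0.364, -0.003]
wrist_force: [-0.0, 0.3, -1.9]
opening: 0.136
```

```bash
python3 -c "
from h import *
st()"
```

```text
t 6.63 pos [0.5059 0.2864 0.0386] yaw -13.32 zdir [ 1.8e-03  6.0e-04 -1.0e+00] F [-0.   0.3 -1.9] op 0.136
```

>>> apply_moves(series=[[[0, 0, -0.1], [0, 0, 0], 5], [[0, 0, 0], [0, 0, 0], 5], [[0, 0, 0], [0, 0, 0], 5], [[0, 0, 0], [0, 0, 0], 5], [[0, 0, 0], [0, 0, 0], 5]])

```text
clock: 7.05
ee_pos: [0.5064, 0.2864, 0.0381]
tool_rot: [-3.119, 0.364, -0.004]
wrist_force: [0.8, -0.5, -1.5]
opening: 0.138
```

>>> apply_moves(series=[[[0, 0, 0], [0, 0, 0], 22], [[0, 0, 0], [0, 0, 0], 25], [[0, 0, 0], [0, 0, 0], 30], [[0, 0, 0], [0, 0, 0], 35], [[0, 0, 0], [0, 0, 0], 40]])

```text
clock: 7.47
ee_pos: [0.5072, 0.2868, 0.0388]
tool_rot: [-3.118, 0.364, -0.007]
wrist_force: [-0.0, -0.2, 0.1]
opening: 0.403
```

```bash
python3 -c "
from h import *
st();cv2.imwrite('pics/w8.png',cam('wrist')['pixels'][:,:,::-1])"
```

```text
t 7.47 pos [0.5072 0.2868 0.0388] yaw -13.33 zdir [ 0.0046  0.0019 -1.    ] F [-0.  -0.2  0.1] op 0.403
```

View pics/w8.png

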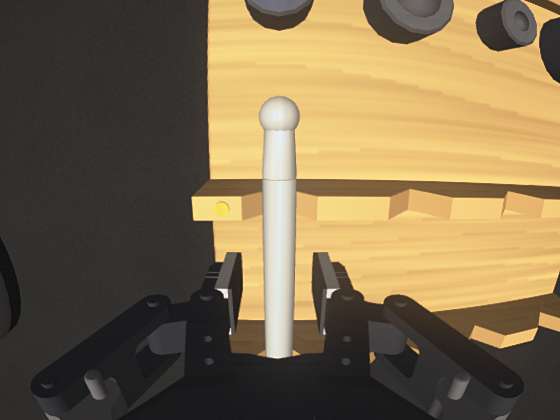

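>>> apply_moves(series=[[[0, 0, 1.5], [0, 0, 0], 40], [[0, 0, 2], [0, 0, 0], 40], [[0, 0, 2.5], [0, 0, 0], 40], [[0.2, -2, 2.5], [0, 0, 0.5], 40], [[0.3, -4, 0], [0, 0, 0.5], 40]])

```text
clock: 7.93
ee_pos: [0.5111, 0.2303, 0.1253]
tool_rot: [-3.122, 0.328, -0.003]
wrist_force: [2.0, -0.5, 0.0]
opening: 0.401
```

>>> apply_moves(series=[[[0.3, -4, 0], [0, 0, 0.5], 40], [[0.3, -4, 0], [0, 0, 0.5], 40], [[0.3, -4, 0], [0, 0, 0.5], 40], [[0.3, -4, 0], [0, 0, 0.5], 40], [[0.3, -4, 0], [0, 0, 0.5], 40]])

```text
clock: 8.35
ee_pos: [0.5279, 0.0251, 0.1292]
tool_rot: [-3.127, 0.245, -0.017]
wrist_force: [1.2, -0.2, -0.1]
opening: 0.4
```

```bash
python3 -c "
from h import *
st()"
```

```text
t 8.35 pos [0.5279 0.0251 0.1292] yaw -8.95 zdir [ 0.0114  0.0043 -0.9999] F [ 1.2 -0.2 -0.1] op 0.400
```

>>> apply_moves(series=[[[0.2, -4, 0], [0, 0, 0], 40], [[0.1, -4, 0], [0, 0, 0], 40], [[0.1, -4, -1], [0, 0, 0], 40], [[0, -2.5, -1], [0, 0.4, 0], 40], [[0, 0, -1], [0, 0, 0], 40]])

```text
clock: 8.77
ee_pos: [0.535, -0.1336, 0.1026]
tool_rot: [3.131, -0.252, 0.024]
wrist_force: [-0.2, -0.3, -0.4]
opening: 0.4
```

```bash
cat >> h.py <<'E'
def near(v=(150,190,230),name=None):
    s,R=st(); im=cam("wrist")
    if name: cv2.imwrite("pics/%s.png"%name,im["pixels"][:,:,::-1])
    hsv=cv2.cvtColor(im["pixels"],cv2.COLOR_RGB2HSV).astype(int)
    m=((hsv[...,1]<60)&(hsv[...,2]>120)).astype(np.uint8)
    for r in v:
        xs=np.nonzero(m[r])[0]; g=np.split(xs,np.nonzero(np.diff(xs)>1)[0]+1)
        for a in g:
            if 8<=len(a)<=45 and 180<a.mean()<380: print(r,a[0],a[-1],wplane(im,s,R,(a.mean(),r),.041).round(4))
E
python3 -c "
from h import *
st();st();near(name='w9')"
```

```text
t 8.77 pos [ 0.535  -0.1336  0.1026] yaw -9.19 zdir [ 0.0152 -0.0017 -0.9999] F [-0.2 -0.3 -0.4] op 0.400
t 8.77 pos [ 0.535  -0.1336  0.1026] yaw -9.19 zdir [ 0.0152 -0.0017 -0.9999] F [-0.2 -0.3 -0.4] op 0.400
t 8.77 pos [ 0.535  -0.1336  0.1026] yaw -9.19 zdir [ 0.0152 -0.0017 -0.9999] F [-0.2 -0.3 -0.4] op 0.400
150 266 287 [ 0.5871 -0.1411  0.041 ]
150 365 384 [ 0.5786 -0.1999  0.041 ]
190 266 287 [ 0.5632 -0.1373  0.041 ]
190 364 383 [ 0.5539 -0.1968  0.041 ]
230 268 288 [ 0.5378 -0.1341  0.041 ]
230 361 380 [ 0.5279 -0.1928  0.041 ]
```

View pics/w9.png

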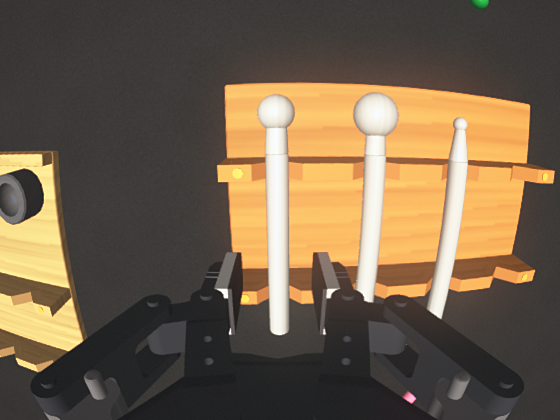

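>>> apply_moves(series=[[[0, 0, -1.5], [0, 0.8, 0.8], 40], [[0, 0, -1.5], [0, 0, 0], 40], [[0, 0, -1.5], [0, 0, 0], 40], [[0, 0, -1], [0, 0, 0], 40], [[0, 0, 0], [0, 0, 0], 40]])

```text
clock: 9.23
ee_pos: [0.532, -0.1273, 0.0433]
tool_rot: [-3.13, 0.231, 0.008]
wrist_force: [-0.1, -0.1, 0.0]
opening: 0.4
```

```bash
python3 -c "
from h import *
near()"
```

```text
t 9.23 pos [ 0.532  -0.1273  0.0433] yaw -8.44 zdir [-0.0049  0.0036 -1.    ] F [-0.1 -0.1  0. ] op 0.400
150 276 307 [ 0.5892 -0.1411  0.041 ]
190 276 307 [ 0.5728 -0.1388  0.041 ]
230 276 306 [ 0.5553 -0.1362  0.041 ]
```

>>> apply_moves(series=[[[0.1, -0.3, -0.2], [-0.2, -0.3, 0], 40], [[0, -0.2, -0.2], [0, 0, 0], 40], [[0, 0, -0.1], [0, 0, 0], 40], [[0, 0, 0], [0, 0, 0], 40], [[0, 0, 0], [0, 0, 0], 40]])

```text
clock: 9.7
ee_pos: [0.5349, -0.1315, 0.0413]
tool_rot: [3.132, -0.227, 0.008]
wrist_force: [0.4, -0.4, -0.0]
opening: 0.401
```

```bash
python3 -c "
from h import *
near()"
```

```text
t 9.70 pos [ 0.5349 -0.1315  0.0413] yaw -8.30 zdir [ 0.0048 -0.0014 -1.    ] F [ 0.4 -0.4 -0. ] op 0.401
150 268 299 [ 0.5928 -0.1419  0.041 ]
190 267 299 [ 0.5766 -0.1394  0.041 ]
230 268 298 [ 0.5594 -0.137   0.041 ]
```

>>> apply_moves(series=[[[0, -0.2, -0.4], [0, 0, 0], 40], [[0, 0, 0], [0, 0, 0], 40], [[0, 0, 0], [0, 0, 0], 5], [[0, 0, 0], [0, 0, 0], 5], [[0, 0, 0], [0, 0, 0], 5]])

```text
clock: 10.17
ee_pos: [0.5354, -0.1342, 0.0378]
tool_rot: [3.132, -0.228, 0.01]
wrist_force: [-0.3, 0.1, 0.6]
opening: 0.135
```

>>> apply_moves(series=[[[0, 0, 0], [0, 0, 0], 5], [[0, 0, 0], [0, 0, 0], 5], [[0, 0, 0], [0, 0, 0], 5], [[0, 0, 0], [0, 0, 0], 5], [[0, 0, 0], [0, 0, 0], 5]])

```text
clock: 10.58
ee_pos: [0.5354, -0.1342, 0.0378]
tool_rot: [3.132, -0.228, 0.01]
wrist_force: [-0.3, 0.9, 1.0]
opening: 0.137
```

```bash
python3 -c "
from h import *
near()"
```

```text
t 10.58 pos [ 0.5354 -0.1342  0.0378] yaw -8.33 zdir [ 0.0063 -0.002  -1.    ] F [-0.3  0.9  1. ] op 0.137
150 261 292 [ 0.5941 -0.1419  0.041 ]
190 260 293 [ 0.5783 -0.1396  0.041 ]
230 261 292 [ 0.5616 -0.1371  0.041 ]
```

>>> apply_moves(series=[[[0, 0, 1], [0, 0, 0], 5], [[0, 0, 2], [0, 0, 0], 5], [[0, 0, 2.5], [0, 0, 0], 5], [[-0.2, 1, 2], [0, 0, 0], 5], [[-0.4, 3, 0], [0, 0, -0.5], 5]])

```text
clock: 11.05
ee_pos: [0.5286, -0.0967, 0.1154]
tool_rot: [3.13, -0.247, 0.005]
wrist_force: [1.0, -0.2, -2.1]
opening: 0.134
```

>>> apply_moves(series=[[[-0.6, 4, 0], [0, 0, -0.5], 5], [[-0.6, 4, 0], [0, 0, -0.5], 5], [[-0.6, 4, 0], [0, 0, -0.5], 5], [[-0.6, 4, 0], [0, 0, -0.5], 5], [[-0.6, 4, 0], [0, 0, -0.5], 5]])

```text
clock: 11.47
ee_pos: [0.4995, 0.1061, 0.1209]
tool_rot: [3.121, -0.334, 0.018]
wrist_force: [1.0, 0.2, -1.2]
opening: 0.137
```

```bash
python3 -c "
from h import *
st()"
```

```text
t 11.47 pos [0.4995 0.1061 0.1209] yaw -12.20 zdir [ 0.011  -0.0043 -0.9999] F [ 1.   0.2 -1.2] op 0.137
```

Remaining: dx -0.010, dy +0.121.

>>> apply_moves(series=[[[-0.3, 4, 0], [0, 0, -0.4], 5], [[-0.2, 4, 0], [0, 0, 0], 5], [[-0.1, 2.5, 0], [0, 0.5, 0], 5], [[0, 1, 0], [0, 0, 0], 5], [[0, 0, 0], [0, 0, 0], 5]])

```text
clock: 11.88
ee_pos: [0.4887, 0.2335, 0.1237]
tool_rot: [3.122, -0.336, 0.004]
wrist_force: [-0.0, -0.2, -2.0]
opening: 0.135
```

>>> apply_moves(series=[[[0, 0, 0], [0, 0, 0], 5], [[0, 0, 0], [0, 0, 0], 5], [[0, 0, 0], [0, 0, 0], 5], [[0, 0, 0], [0, 0, 0], 5], [[0, 0, 0], [0, 0, 0], 5]])

```text
clock: 12.3
ee_pos: [0.4883, 0.2285, 0.1239]
tool_rot: [3.119, -0.339, 0.002]
wrist_force: [-0.2, -0.8, -1.5]
opening: 0.136
```

```bash
python3 -c "
from h import *
near(name='w10')"
```

```text
t 12.30 pos [0.4883 0.2285 0.1239] yaw -12.41 zdir [ 5.0e-04 -4.5e-03 -1.0e+00] F [-0.2 -0.8 -1.5] op 0.136
150 178 196 [0.5504 0.2764 0.041 ]
150 260 292 [0.5366 0.2186 0.041 ]
190 180 197 [0.5236 0.2829 0.041 ]
190 260 293 [0.5103 0.2241 0.041 ]
230 183 199 [0.4952 0.2897 0.041 ]
230 261 292 [0.4824 0.2303 0.041 ]
```

View pics/w10.png

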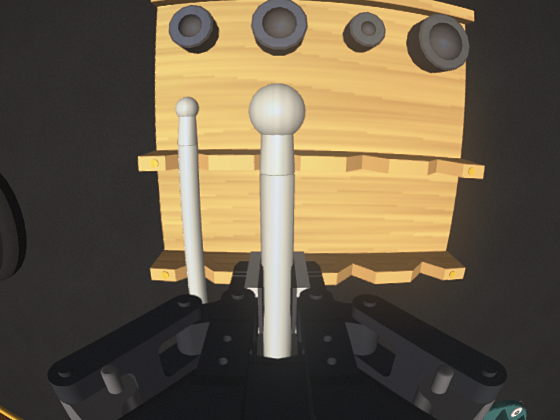

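>>> apply_moves(series=[[[0.2, -0.1, -1.5], [0, 0, -0.7], 5], [[0, 0, -1.8], [0, 0, 0], 5], [[0, 0, -1.5], [0, 0, 0], 5], [[0, 0, -0.8], [0, 0, 0], 5], [[0, 0, 0], [0, 0, 0], 5]])

```text
clock: 12.77
ee_pos: [0.4928, 0.2244, 0.0674]
tool_rot: [3.117, -0.368, 0.007]
wrist_force: [-0.3, -0.4, -2.0]
opening: 0.135
```

```bash
python3 -c "
from h import *
near(name='w11')"
```

```text
t 12.77 pos [0.4928 0.2244 0.0674] yaw -13.45 zdir [ 0.0042 -0.0038 -1.    ] F [-0.3 -0.4 -2. ] op 0.135
150 261 291 [0.5473 0.2123 0.041 ]
190 260 292 [0.5281 0.2169 0.041 ]
230 261 291 [0.5078 0.2218 0.041 ]
```

View pics/w11.png

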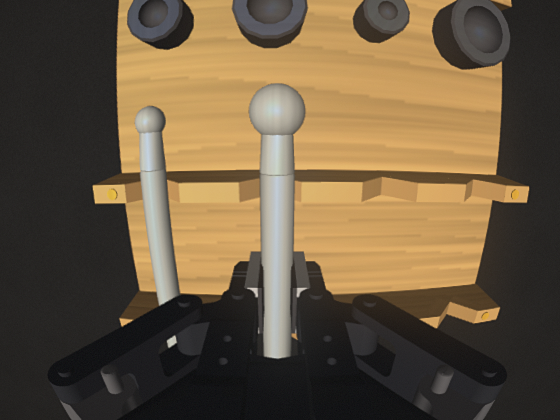

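>>> apply_moves(series=[[[-0.1, 0.25, -0.8], [0.2, 0.2, 0.2], 5], [[0, 0, -0.8], [0, 0, 0], 5], [[0, 0, -0.6], [0, 0, 0], 5], [[0, 0, -0.3], [0, 0, 0], 5], [[0, 0, 0], [0, 0, 0], 5]])

```text
clock: 13.23
ee_pos: [0.4938, 0.2275, 0.0429]
tool_rot: [-3.119, 0.362, -0.007]
wrist_force: [-0.6, -0.1, -2.2]
opening: 0.137
```

```bash
python3 -c "
from h import *
st()"
```

```text
t 13.23 pos [0.4938 0.2275 0.0429] yaw -13.25 zdir [ 0.0047  0.0014 -1.    ] F [-0.6 -0.1 -2.2] op 0.137
```

>>> apply_moves(series=[[[-0.2, 0, -0.2], [0, 0.2, 0], 5], [[0, 0, -0.2], [0, 0, 0], 5], [[0, 0, -0.1], [0, 0, 0], 5], [[0, 0, 0], [0, 0, 0], 5], [[0, 0, 0], [0, 0, 0], 5]])

```text
clock: 13.65
ee_pos: [0.4921, 0.2279, 0.0381]
tool_rot: [-3.119, 0.361, -0.003]
wrist_force: [0.7, -0.7, -1.7]
opening: 0.142
```

```bash
python3 -c "
from h import *
st()"
```

```text
t 13.65 pos [0.4921 0.2279 0.0381] yaw -13.22 zdir [ 0.0019  0.0016 -1.    ] F [ 0.7 -0.7 -1.7] op 0.142
```

>>> apply_moves(series=[[[0, 0, -0.05], [0, 0, 0], 5], [[0, 0, 0], [0, 0, 0], 16], [[0, 0, 0], [0, 0, 0], 22], [[0, 0, 0], [0, 0, 0], 30], [[0, 0, 0], [0, 0, 0], 40]])

```text
clock: 14.07
ee_pos: [0.493, 0.2281, 0.0385]
tool_rot: [-3.118, 0.361, -0.006]
wrist_force: [0.4, 0.9, -0.4]
opening: 0.394
```

>>> apply_moves(series=[[[0, 0, 0], [0, 0, 0], 40], [[0, 0, 1.5], [0, 0, 0], 40], [[0, 0, 2.5], [0, 0, 0], 40], [[0, 0, 2.5], [0, 0, 0], 40], [[0, 0, 1.5], [0, 0, 0], 40]])

```text
clock: 14.48
ee_pos: [0.4901, 0.2271, 0.1175]
tool_rot: [3.12, -0.362, -0.006]
wrist_force: [0.9, -0.1, -0.7]
opening: 0.397
```

```bash
python3 -c "
from h import *
near(name='w12')"
```

```text
t 14.48 pos [0.4901 0.2271 0.1175] yaw -13.23 zdir [-3.7e-03 -1.0e-04 -1.0e+00] F [ 0.9 -0.1 -0.7] op 0.397
150 174 191 [0.5536 0.2755 0.041 ]
150 265 285 [0.5388 0.2174 0.041 ]
190 176 193 [0.5276 0.282  0.041 ]
190 265 285 [0.5135 0.2234 0.041 ]
230 180 196 [0.4999 0.2884 0.041 ]
230 266 284 [0.4865 0.2298 0.041 ]
```

View pics/w12.png

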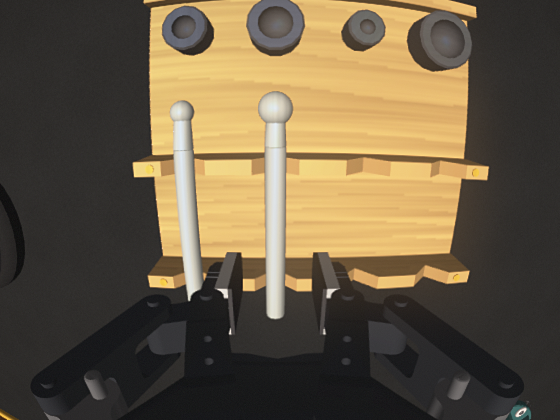

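Punches 16 and 22 lie in their notches in line with their dies. Punch 10 is next.

>>> apply_moves(series=[[[0, -2, 0], [0, 0, 0.5], 40], [[0.2, -4, 0], [0, 0, 0.5], 40], [[0.2, -4, 0], [0, 0, 0.5], 40], [[0.2, -4, 0], [0, 0, 0.5], 40], [[0.2, -4, 0], [0, 0, 0.5], 40]])

```text
clock: 14.95
ee_pos: [0.5026, 0.05, 0.1224]
tool_rot: [-3.123, 0.272, -0.016]
wrist_force: [0.8, 0.6, -0.1]
opening: 0.402
```

>>> apply_moves(series=[[[0.2, -4, 0], [0, 0, 0.4], 40], [[0.2, -4, 0], [0, 0, 0.4], 40], [[0.2, -4, 0], [0, 0, 0.4], 40], [[0.2, -4, 0], [0, 0, 0.4], 40], [[0.2, -4, 0], [0, 0, 0.4], 40]])

```text
clock: 15.37
ee_pos: [0.5111, -0.1586, 0.1215]
tool_rot: [-3.127, 0.212, -0.018]
wrist_force: [1.3, -0.4, -0.0]
opening: 0.4
```

```bash
python3 -c "
from h import *
st()"
```

```text
t 15.37 pos [ 0.5111 -0.1586  0.1215] yaw -7.78 zdir [ 0.0118  0.0066 -0.9999] F [ 1.3 -0.4 -0. ] op 0.400
```

>>> apply_moves(series=[[[0.1, -4, 0], [0, 0, -0.2], 40], [[0.1, -3, 0], [0, 0.5, -0.2], 40], [[0, -1, -0.5], [0, 0, 0], 40], [[0, 0, -0.8], [0, 0, 0], 40], [[0, 0, 0], [0, 0, 0], 40]])

```text
clock: 15.78
ee_pos: [0.5134, -0.2515, 0.1065]
tool_rot: [-3.129, 0.238, -0.011]
wrist_force: [-0.1, 0.9, 0.0]
opening: 0.4
```

```bash
python3 -c "
from h import *
near(name='w13')"
```

```text
t 15.78 pos [ 0.5134 -0.2515  0.1065] yaw -8.70 zdir [ 0.007   0.0025 -1.    ] F [-0.1  0.9  0. ] op 0.400
150 171 190 [ 0.5746 -0.1999  0.041 ]
150 267 288 [ 0.5645 -0.2588  0.041 ]
190 174 192 [ 0.5495 -0.1961  0.041 ]
190 268 288 [ 0.5401 -0.2554  0.041 ]
230 178 195 [ 0.5228 -0.1922  0.041 ]
230 268 288 [ 0.5142 -0.2515  0.041 ]
```

View pics/w13.png

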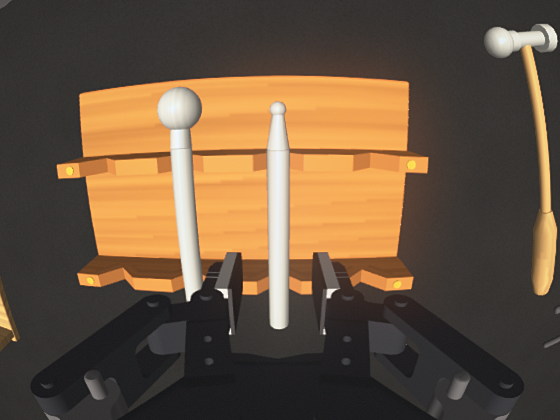

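>>> apply_moves(series=[[[0, 0, -1.3], [0, 0.3, 0.3], 40], [[0, 0, -1.5], [0, 0, 0], 40], [[0, 0, -1.5], [0, 0, 0], 40], [[0, 0, -0.8], [0, 0, 0], 40], [[0, 0, 0], [0, 0, 0], 40]])

```text
clock: 16.25
ee_pos: [0.5127, -0.2416, 0.0516]
tool_rot: [-3.129, 0.213, 0.003]
wrist_force: [-0.4, -7.3, 1.7]
opening: 0.4
```

```bash
python3 -c "
from h import *
near()"
```

```text
t 16.25 pos [ 0.5127 -0.2416  0.0516] yaw -7.78 zdir [-0.0013  0.0053 -1.    ] F [-0.4 -7.3  1.7] op 0.400
150 288 315 [ 0.5685 -0.2592  0.041 ]
190 286 315 [ 0.551  -0.2566  0.041 ]
230 286 313 [ 0.5323 -0.254   0.041 ]
```

>>> apply_moves(series=[[[0, -0.5, 0.2], [-0.2, 0, -0.3], 40], [[0, -0.3, 0], [0, 0, 0], 40], [[0, 0, 0], [0, 0, 0], 40], [[0, 0, 0], [0, 0, 0], 40], [[0, 0, 0], [0, 0, 0], 40]])

```text
clock: 16.72
ee_pos: [0.5141, -0.2493, 0.0565]
tool_rot: [-3.133, 0.219, -0.001]
wrist_force: [0.6, -0.1, 0.0]
opening: 0.399
```

```bash
python3 -c "
from h import *
near(name='w14')"
```

```text
t 16.72 pos [ 0.5141 -0.2493  0.0565] yaw -7.98 zdir [ 9.e-04  5.e-04 -1.e+00] F [ 0.6 -0.1  0. ] op 0.399
150 271 296 [ 0.5703 -0.2595  0.041 ]
190 270 298 [ 0.5522 -0.2572  0.041 ]
230 270 296 [ 0.533  -0.2542  0.041 ]
```

View pics/w14.png

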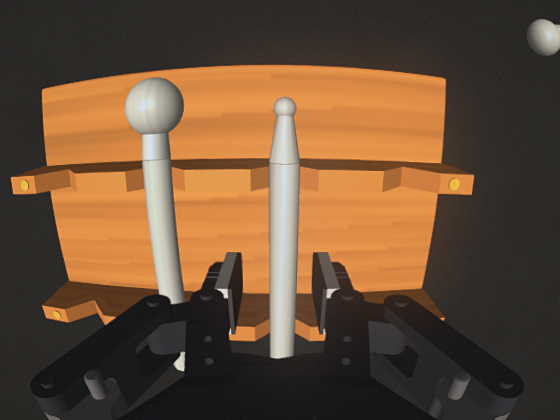

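>>> apply_moves(series=[[[0, -0.2, -0.8], [0, 0, -0.2], 40], [[0, 0, -0.7], [0, 0, 0], 40], [[0, 0, -0.2], [0, 0, 0], 40], [[0, 0, 0], [0, 0, 0], 40], [[0, 0, 0], [0, 0, 0], 40]])

```text
clock: 17.18
ee_pos: [0.514, -0.2518, 0.0379]
tool_rot: [-3.133, 0.226, -0.002]
wrist_force: [-0.4, 0.4, 0.6]
opening: 0.402
```

```bash
python3 -c "
from h import *
near()"
```

```text
t 17.18 pos [ 0.514  -0.2518  0.0379] yaw -8.25 zdir [ 1.3e-03  3.0e-04 -1.0e+00] F [-0.4  0.4  0.6] op 0.402
150 264 291 [ 0.5727 -0.2598  0.041 ]
190 262 294 [ 0.5569 -0.2577  0.041 ]
230 262 293 [ 0.5401 -0.2551  0.041 ]
```

>>> apply_moves(series=[[[0, 0, 0], [0, 0, 0], 5], [[0, 0, 0], [0, 0, 0], 5], [[0, 0, 0], [0, 0, 0], 5], [[0, 0, 0], [0, 0, 0], 5], [[0, 0, 0], [0, 0, 0], 5]])

```text
clock: 17.65
ee_pos: [0.5139, -0.2523, 0.038]
tool_rot: [3.133, -0.225, 0.002]
wrist_force: [1.0, -0.4, -0.8]
opening: 0.134
```

```bash
python3 -c "
from h import *
near()"
```

```text
t 17.65 pos [ 0.5139 -0.2523  0.038 ] yaw -8.23 zdir [ 1.3e-03 -6.0e-04 -1.0e+00] F [ 1.  -0.4 -0.8] op 0.134
150 263 289 [ 0.5727 -0.2597  0.041 ]
190 260 292 [ 0.5569 -0.2574  0.041 ]
230 261 292 [ 0.5401 -0.2552  0.041 ]
```

>>> apply_moves(series=[[[0, 0, 1], [0, 0, 0], 5], [[0, 0, 2], [0, 0, 0], 5], [[0, 0, 2.5], [0, 0, 0], 5], [[-0.2, 1, 2], [0, 0, 0], 5], [[-0.3, 3, 0], [0, 0, -0.4], 5]])

```text
clock: 18.12
ee_pos: [0.5092, -0.2148, 0.1165]
tool_rot: [3.132, -0.241, 0.001]
wrist_force: [1.4, -0.3, -2.3]
opening: 0.14
```

>>> apply_moves(series=[[[-0.4, 4, 0], [0, 0, -0.4], 5], [[-0.4, 4, 0], [0, 0, -0.4], 5], [[-0.4, 4, 0], [0, 0, -0.4], 5], [[-0.4, 4, 0], [0, 0, -0.4], 5], [[-0.4, 4, 0], [0, 0, -0.4], 5]])

```text
clock: 18.53
ee_pos: [0.4909, -0.0121, 0.1231]
tool_rot: [3.122, -0.312, 0.019]
wrist_force: [0.6, 0.4, -1.7]
opening: 0.138
```

```bash
python3 -c "
from h import *
st()"
```

```text
t 18.53 pos [ 0.4909 -0.0121  0.1231] yaw -11.43 zdir [ 0.0116 -0.0048 -0.9999] F [ 0.6  0.4 -1.7] op 0.138
```

>>> apply_moves(series=[[[-0.4, 4, 0], [0, 0, -0.4], 5], [[-0.3, 4, 0], [0, 0, -0.4], 5], [[-0.3, 4, 0], [0, 0, -0.3], 5], [[-0.2, 3, 0], [0, 0.5, 0], 5], [[0, 1, 0], [0, 0, 0], 5]])

```text
clock: 18.95
ee_pos: [0.4749, 0.1595, 0.1272]
tool_rot: [3.121, -0.342, 0.008]
wrist_force: [-0.5, -0.4, -1.6]
opening: 0.138
```

>>> apply_moves(series=[[[0, 0, 0], [0, 0, 0], 5], [[0, 0, 0], [0, 0, 0], 5], [[0, 0, 0], [0, 0, 0], 5], [[0, 0, 0], [0, 0, 0], 5], [[0, 0, 0], [0, 0, 0], 5]])

```text
clock: 19.37
ee_pos: [0.4741, 0.1609, 0.1291]
tool_rot: [3.122, -0.335, 0.01]
wrist_force: [-0.1, -0.1, -1.6]
opening: 0.137
```

```bash
python3 -c "
from h import *
near(name='w15')"
```

```text
t 19.37 pos [0.4741 0.1609 0.1291] yaw -12.24 zdir [ 0.0061 -0.0019 -1.    ] F [-0.1 -0.1 -1.6] op 0.137
150 263 291 [0.5222 0.1509 0.041 ]
190 260 293 [0.4954 0.1571 0.041 ]
230 174 189 [0.4812 0.2315 0.041 ]
230 261 293 [0.4668 0.163  0.041 ]
```

View pics/w15.png

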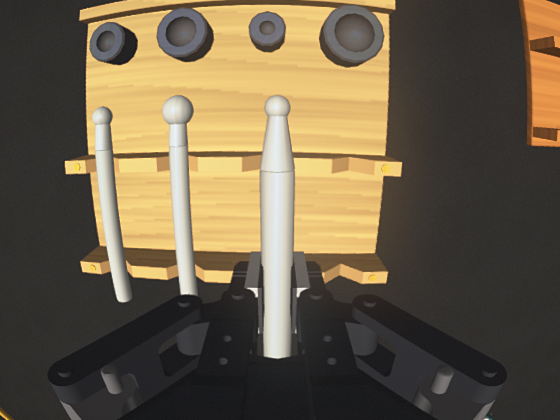

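Punch 10 is held level and needs to go 7 mm left, to about (0.475, 0.168).

>>> apply_moves(series=[[[0.1, 0.7, -1.3], [0, 0.3, -0.8], 5], [[0, 0, -1.7], [0, 0, 0], 5], [[0, 0, -1.7], [0, 0, 0], 5], [[0, 0, -1], [0, 0, 0], 5], [[0, 0, 0], [0, 0, 0], 5]])

```text
clock: 19.83
ee_pos: [0.478, 0.1636, 0.0715]
tool_rot: [3.118, -0.37, 0.008]
wrist_force: [0.2, 0.3, -2.4]
opening: 0.136
```

```bash
python3 -c "
from h import *
near(name='w16')"
```

```text
t 19.83 pos [0.478  0.1636 0.0715] yaw -13.55 zdir [ 0.0047 -0.0018 -1.    ] F [ 0.2  0.3 -2.4] op 0.136
150 263 290 [0.532  0.1514 0.041 ]
190 260 292 [0.5124 0.1564 0.041 ]
230 261 292 [0.4915 0.1612 0.041 ]
```

View pics/w16.png

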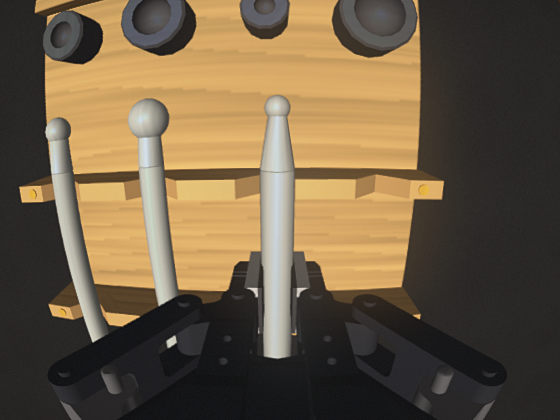

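>>> apply_moves(series=[[[-0.2, 0.4, -0.8], [0, 0.3, 0.3], 5], [[0, 0, -0.8], [0, 0, 0], 5], [[0, 0, -0.6], [0, 0, 0], 5], [[0, 0, -0.4], [0, 0, 0], 5], [[0, 0, 0], [0, 0, 0], 5]])

```text
clock: 20.3
ee_pos: [0.4781, 0.1671, 0.0458]
tool_rot: [3.12, -0.365, 0.005]
wrist_force: [-0.8, -0.9, -3.0]
opening: 0.133
```

```bash
python3 -c "
from h import *
near()"
```

```text
t 20.30 pos [0.4781 0.1671 0.0458] yaw -13.35 zdir [ 0.003  -0.0011 -1.    ] F [-0.8 -0.9 -3. ] op 0.133
150 263 289 [0.535  0.1546 0.041 ]
190 261 292 [0.5185 0.1584 0.041 ]
230 261 291 [0.501  0.1628 0.041 ]
```

>>> apply_moves(series=[[[-0.2, 0.05, -0.3], [0, 0, 0], 5], [[0, 0, -0.3], [0, 0, 0], 5], [[0, 0, -0.1], [0, 0, 0], 5], [[0, 0, 0], [0, 0, 0], 5], [[0, 0, 0], [0, 0, 0], 5]])

```text
clock: 20.77
ee_pos: [0.4771, 0.1684, 0.0395]
tool_rot: [-3.12, 0.365, -0.009]
wrist_force: [-0.0, -0.3, -0.5]
opening: 0.134
```

```bash
python3 -c "
from h import *
st()"
```

```text
t 20.77 pos [0.4771 0.1684 0.0395] yaw -13.33 zdir [ 5.8e-03 -1.0e-04 -1.0e+00] F [-0.  -0.3 -0.5] op 0.134
```

>>> apply_moves(series=[[[0, 0, -0.15], [0, 0.2, 0], 5], [[0, 0, 0], [0, 0, 0], 5], [[0, 0, 0], [0, 0, 0], 5], [[0, 0, 0], [0, 0, 0], 5], [[0, 0, 0], [0, 0, 0], 5]])

```text
clock: 21.18
ee_pos: [0.4778, 0.1689, 0.0386]
tool_rot: [-3.119, 0.365, -0.006]
wrist_force: [-0.2, 0.6, -1.3]
opening: 0.139
```

>>> apply_moves(series=[[[0, 0, 0], [0, 0, 0], 16], [[0, 0, 0], [0, 0, 0], 20], [[0, 0, 0], [0, 0, 0], 30], [[0, 0, 0], [0, 0, 0], 40], [[0, 0, 0], [0, 0, 0], 40]])

```text
clock: 21.6
ee_pos: [0.478, 0.1685, 0.0387]
tool_rot: [-3.12, 0.365, -0.006]
wrist_force: [-0.1, 0.4, 0.1]
opening: 0.398
```

>>> apply_moves(series=[[[0, 0, 0.5], [0, 0, 0], 40], [[0, 0, 1.5], [0, 0, 0], 40], [[0, 0, 2.5], [0, 0, 0], 40], [[0, 0, 2.5], [0, 0, 0], 40], [[0, 0, 1.5], [0, 0, 0], 40]])

```text
clock: 22.02
ee_pos: [0.4742, 0.1675, 0.1242]
tool_rot: [3.118, -0.365, -0.008]
wrist_force: [0.2, 0.3, 0.1]
opening: 0.399
```

```bash
python3 -c "
from h import *
near(name='w17')"
```

```text
t 22.02 pos [0.4742 0.1675 0.1242] yaw -13.34 zdir [-0.0054 -0.0019 -1.    ] F [0.2 0.3 0.1] op 0.399
150 174 191 [0.5374 0.2177 0.041 ]
150 262 282 [0.5224 0.1597 0.041 ]
190 177 193 [0.5105 0.2241 0.041 ]
190 263 281 [0.4962 0.166  0.041 ]
230 180 196 [0.482  0.2311 0.041 ]
230 264 281 [0.4683 0.1724 0.041 ]
```

View pics/w17.png

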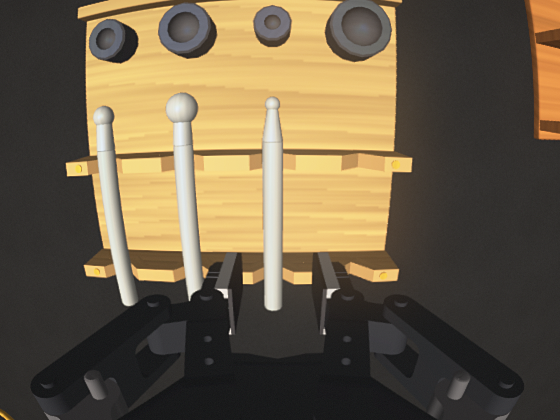

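Three punches are in their notches. Punch 28 is next, about (+0.053, -0.360) m from here.

>>> apply_moves(series=[[[0.2, -2, 0], [0, 0, 0.5], 40], [[0.5, -4, 0], [0, 0, 0.5], 40], [[0.5, -4, 0], [0, 0, 0.5], 40], [[0.5, -4, 0], [0, 0, 0.5], 40], [[0.5, -4, 0], [0, 0, 0.5], 40]])

```text
clock: 22.48
ee_pos: [0.4996, -0.0107, 0.131]
tool_rot: [-3.126, 0.275, -0.012]
wrist_force: [0.8, -0.9, -0.3]
opening: 0.399
```

>>> apply_moves(series=[[[0.5, -4, 0], [0, 0, 0.5], 40], [[0.5, -4, 0], [0, 0, 0.5], 40], [[0.5, -4, 0], [0, 0, 0.3], 40], [[0.3, -3, 0], [0, 0.3, 0], 40], [[0, 0, 0], [0, 0, 0], 40]])

```text
clock: 22.9
ee_pos: [0.5189, -0.1749, 0.1326]
tool_rot: [3.131, -0.243, 0.013]
wrist_force: [-0.7, -0.4, 0.6]
opening: 0.398
```

```bash
python3 -c "
from h import *
near()"
```

```text
t 22.90 pos [ 0.5189 -0.1749  0.1326] yaw -8.87 zdir [ 0.0081 -0.0021 -1.    ] F [-0.7 -0.4  0.6] op 0.398
150 292 310 [ 0.5648 -0.1982  0.041 ]
190 293 310 [ 0.537  -0.1946  0.041 ]
230 292 309 [ 0.5077 -0.1899  0.041 ]
```

>>> apply_moves(series=[[[0.6, -1.2, -1], [0, 0.4, 0.5], 40], [[0.2, -0.7, -1], [0, 0, 0], 40], [[0, 0, -1], [0, 0, 0], 40], [[0, 0, 0], [0, 0, 0], 40], [[0, 0, 0], [0, 0, 0], 40]])

```text
clock: 23.37
ee_pos: [0.5238, -0.1877, 0.0999]
tool_rot: [-3.13, 0.231, 0.006]
wrist_force: [0.8, -0.3, -0.4]
opening: 0.401
```

```bash
python3 -c "
from h import *
near(name='w18')"
```

```text
t 23.37 pos [ 0.5238 -0.1877  0.0999] yaw -8.43 zdir [-0.0033  0.0036 -1.    ] F [ 0.8 -0.3 -0.4] op 0.401
150 275 297 [ 0.5744 -0.1998  0.041 ]
190 275 296 [ 0.5508 -0.1961  0.041 ]
230 275 296 [ 0.5258 -0.1926  0.041 ]
```

View pics/w18.png

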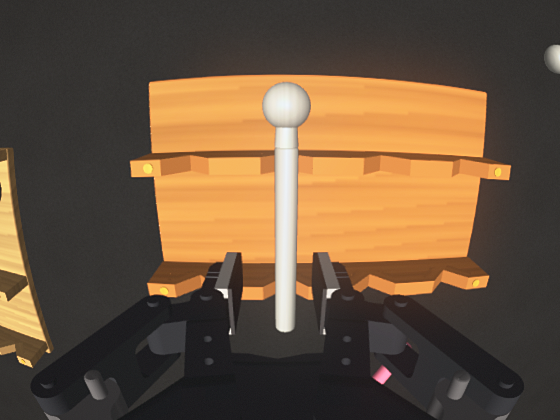

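>>> apply_moves(series=[[[0.2, -0.5, -1], [-0.2, -0.2, 0], 40], [[0, 0, -1.2], [0, 0, 0], 40], [[0, 0, -1], [0, 0, 0], 40], [[0, 0, 0], [0, 0, 0], 40], [[0, 0, 0], [0, 0, 0], 40]])

```text
clock: 23.83
ee_pos: [0.5256, -0.19, 0.0661]
tool_rot: [3.134, -0.225, 0.001]
wrist_force: [-0.0, -0.3, 0.1]
opening: 0.404
```

```bash
python3 -c "
from h import *
near()"
```

```text
t 23.83 pos [ 0.5256 -0.19    0.0661] yaw -8.21 zdir [ 9.e-04 -1.e-04 -1.e+00] F [-0.  -0.3  0.1] op 0.404
150 271 296 [ 0.5806 -0.2005  0.041 ]
190 270 297 [ 0.5613 -0.1978  0.041 ]
230 271 296 [ 0.5407 -0.1949  0.041 ]
```

>>> apply_moves(series=[[[0.1, -0.3, -1], [0, 0, 0], 40], [[0, 0, -1], [0, 0, 0], 40], [[0, 0, -0.6], [0, 0, 0], 40], [[0, 0, 0], [0, 0, 0], 40], [[0, 0, 0], [0, 0, 0], 40]])

```text
clock: 24.3
ee_pos: [0.5273, -0.1938, 0.0383]
tool_rot: [3.133, -0.225, 0.004]
wrist_force: [0.5, -0.1, 0.2]
opening: 0.403
```

```bash
python3 -c "
from h import *
near()"
```

```text
t 24.30 pos [ 0.5273 -0.1938  0.0383] yaw -8.22 zdir [ 2.5e-03 -9.0e-04 -1.0e+00] F [ 0.5 -0.1  0.2] op 0.403
150 261 291 [ 0.5861 -0.2012  0.041 ]
190 260 292 [ 0.5702 -0.1989  0.041 ]
230 261 291 [ 0.5534 -0.1965  0.041 ]
```

Well centred (about 276). Close with a firmer grip, since this is the heaviest punch.

>>> apply_moves(series=[[[0, 0, 0], [0, 0, 0], 5], [[0, 0, 0], [0, 0, 0], 5], [[0, 0, 0], [0, 0, 0], 5], [[0, 0, 0], [0, 0, 0], 5], [[0, 0, 0], [0, 0, 0], 5]], squeeze=90)

```text
clock: 24.77
ee_pos: [0.5273, -0.1936, 0.0389]
tool_rot: [3.133, -0.225, 0.004]
wrist_force: [0.1, -0.7, -2.7]
opening: 0.127
```

```bash
python3 -c "
from h import *
near()"
```

```text
t 24.77 pos [ 0.5273 -0.1936  0.0389] yaw -8.22 zdir [ 2.6e-03 -8.0e-04 -1.0e+00] F [ 0.1 -0.7 -2.7] op 0.127
150 262 291 [ 0.5859 -0.2013  0.041 ]
190 261 292 [ 0.57  -0.199  0.041]
230 261 291 [ 0.5531 -0.1963  0.041 ]
```

>>> apply_moves(series=[[[0, 0, 1], [0, 0, 0], 5], [[0, 0, 2], [0, 0, 0], 5], [[0, 0, 2.5], [0, 0, 0], 5], [[-0.2, 1, 2], [0, 0, 0], 5], [[-0.5, 3, 0], [0, 0, -0.4], 5]])

```text
clock: 25.23
ee_pos: [0.5206, -0.1567, 0.1174]
tool_rot: [3.131, -0.241, 0.003]
wrist_force: [0.8, -0.1, -1.8]
opening: 0.127
```

>>> apply_moves(series=[[[-0.9, 4, 0], [0, 0, -0.6], 5], [[-0.9, 4, 0], [0, 0, -0.6], 5], [[-0.9, 4, 0], [0, 0, -0.6], 5], [[-0.9, 4, 0], [0, 0, -0.6], 5], [[-0.9, 4, 0], [0, 0, -0.6], 5]])

```text
clock: 25.65
ee_pos: [0.4779, 0.0446, 0.1241]
tool_rot: [3.118, -0.34, 0.023]
wrist_force: [0.7, 0.7, -2.4]
opening: 0.129
```

```bash
python3 -c "
from h import *
st()"
```

```text
t 25.65 pos [0.4779 0.0446 0.1241] yaw -12.46 zdir [ 0.014  -0.0062 -0.9999] F [ 0.7  0.7 -2.4] op 0.129
```

>>> apply_moves(series=[[[-0.7, 3, 0], [0, 0, -0.4], 5], [[-0.5, 1.5, 0], [0.2, 0.5, 0], 5], [[0, 0.5, 0], [0, 0, 0], 5], [[0, 0, 0], [0, 0, 0], 5], [[0, 0, 0], [0, 0, 0], 5]])

```text
clock: 26.07
ee_pos: [0.4611, 0.1037, 0.1271]
tool_rot: [3.123, -0.34, 0.008]
wrist_force: [-0.7, -0.1, -2.2]
opening: 0.132
```

>>> apply_moves(series=[[[0, 0, 0], [0, 0, 0], 5], [[0, 0, 0], [0, 0, 0], 5], [[0, 0, 0], [0, 0, 0], 5], [[0, 0, 0], [0, 0, 0], 5], [[0, 0, 0], [0, 0, 0], 5]])

```text
clock: 26.48
ee_pos: [0.4634, 0.0993, 0.1276]
tool_rot: [3.121, -0.348, 0.012]
wrist_force: [-0.6, -0.5, -1.9]
opening: 0.132
```

```bash
python3 -c "
from h import *
near(name='w19')"
```

```text
t 26.48 pos [0.4634 0.0993 0.1276] yaw -12.74 zdir [ 0.0072 -0.0022 -1.    ] F [-0.6 -0.5 -1.9] op 0.132
150 262 292 [0.5116 0.0888 0.041 ]
190 261 293 [0.4849 0.0949 0.041 ]
230 261 292 [0.4568 0.1016 0.041 ]
```

View pics/w19.png

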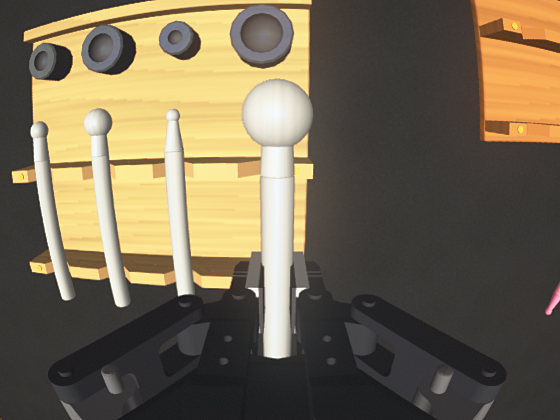

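The punch is level and sits 11 mm right of its line, so I'll go left to y ≈ 0.110 while descending.

>>> apply_moves(series=[[[0, 0.8, -0.8], [0, 0.3, -0.4], 5], [[0, 0.3, -1.2], [0, 0, 0], 5], [[0, 0, -1.5], [0, 0, 0], 5], [[0, 0, -0.8], [0, 0, 0], 5], [[0, 0, 0], [0, 0, 0], 5]])

```text
clock: 26.95
ee_pos: [0.4648, 0.1115, 0.0821]
tool_rot: [3.119, -0.367, 0.006]
wrist_force: [-0.7, 0.0, -2.0]
opening: 0.128
```

```bash
python3 -c "
from h import *
near(name='w20')"
```

```text
t 26.95 pos [0.4648 0.1115 0.0821] yaw -13.41 zdir [ 0.0036 -0.0015 -1.    ] F [-0.7  0.  -2. ] op 0.128
150 262 292 [0.5176 0.0995 0.041 ]
190 261 293 [0.4966 0.1045 0.041 ]
230 261 292 [0.4744 0.1101 0.041 ]
```

View pics/w20.png

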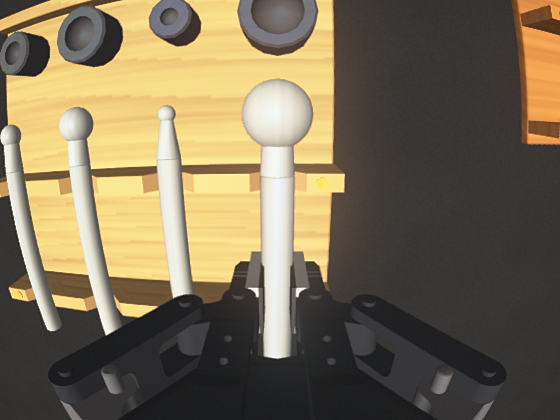

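>>> apply_moves(series=[[[-0.2, -0.05, -0.9], [0, 0.2, 0.2], 5], [[0, 0, -1], [0, 0, 0], 5], [[0, 0, -1], [0, 0, 0], 5], [[0, 0, -0.6], [0, 0, 0], 5], [[0, 0, 0], [0, 0, 0], 5]])

```text
clock: 27.42
ee_pos: [0.4642, 0.1115, 0.0465]
tool_rot: [3.12, -0.36, 0.005]
wrist_force: [-0.9, 0.1, -2.6]
opening: 0.128
```

```bash
python3 -c "
from h import *
near()"
```

```text
t 27.42 pos [0.4642 0.1115 0.0465] yaw -13.17 zdir [ 0.0028 -0.0011 -1.    ] F [-0.9  0.1 -2.6] op 0.128
150 262 292 [0.521  0.0989 0.041 ]
190 260 293 [0.5045 0.1029 0.041 ]
230 261 292 [0.4868 0.1071 0.041 ]
```

>>> apply_moves(series=[[[0, -0.1, -0.3], [0, 0, 0], 5], [[0, 0, -0.3], [0, 0, 0], 5], [[0, 0, -0.15], [0, 0, 0], 5], [[0, 0, 0], [0, 0, 0], 5], [[0, 0, 0], [0, 0, 0], 5]])

```text
clock: 27.88
ee_pos: [0.4656, 0.1105, 0.0401]
tool_rot: [3.121, -0.36, 0.009]
wrist_force: [-0.5, 0.1, -2.2]
opening: 0.128
```

```bash
python3 -c "
from h import *
st()"
```

```text
t 27.88 pos [0.4656 0.1105 0.0401] yaw -13.17 zdir [ 5.7e-03 -8.0e-04 -1.0e+00] F [-0.5  0.1 -2.2] op 0.128
```

>>> apply_moves(series=[[[-0.1, 0, -0.15], [0, 0.2, 0], 5], [[0, 0, -0.05], [0, 0, 0], 5], [[0, 0, 0], [0, 0, 0], 5], [[0, 0, 0], [0, 0, 0], 5], [[0, 0, 0], [0, 0, 0], 5]])

```text
clock: 28.3
ee_pos: [0.4652, 0.1108, 0.0388]
tool_rot: [-3.121, 0.361, -0.006]
wrist_force: [0.6, -0.0, -2.5]
opening: 0.129
```

```bash
python3 -c "
from h import *
st()"
```

```text
t 28.30 pos [0.4652 0.1108 0.0388] yaw -13.18 zdir [ 3.9e-03 -3.0e-04 -1.0e+00] F [ 0.6 -0.  -2.5] op 0.129
```

>>> apply_moves(series=[[[0, 0, 0], [0, 0, 0], 16], [[0, 0, 0], [0, 0, 0], 20], [[0, 0, 0], [0, 0, 0], 30], [[0, 0, 0], [0, 0, 0], 40], [[0, 0, 0], [0, 0, 0], 40]])

```text
clock: 28.72
ee_pos: [0.466, 0.1107, 0.0392]
tool_rot: [-3.121, 0.36, -0.009]
wrist_force: [-0.7, 0.5, 0.1]
opening: 0.402
```

>>> apply_moves(series=[[[0, 0, 0.5], [0, 0, 0], 40], [[0, 0, 1.5], [0, 0, 0], 40], [[0, 0, 2.5], [0, 0, 0], 40], [[0, 0, 2.5], [0, 0, 0], 40], [[0, 0, 1.5], [0, 0, 0], 40]])

```text
clock: 29.13
ee_pos: [0.4625, 0.1102, 0.125]
tool_rot: [3.119, -0.36, -0.005]
wrist_force: [0.9, -0.5, -0.9]
opening: 0.396
```

>>> apply_moves(series=[[[0, -2, 1], [0, 0, 0], 40], [[0, -4, 1], [0, 0, 0], 40], [[0, -4, 1], [0, 0, 0], 40], [[0, -4, 1], [0, 0, 0], 40], [[0, -4, 0], [0, 0, 0], 40]])

```text
clock: 29.55
ee_pos: [0.4649, -0.0692, 0.1736]
tool_rot: [-3.122, 0.342, -0.013]
wrist_force: [1.1, -0.3, 0.3]
opening: 0.402
```

>>> apply_moves(series=[[[0, -4, 0], [0, 0, 0], 40], [[0, -3, 0], [0, 0, 0], 40], [[0, 0, 0], [0, 0, 0], 40], [[0, 0, 0], [0, 0, 0], 40], [[0, 0, 0], [0, 0, 0], 40]])

```text
clock: 29.97
ee_pos: [0.4657, -0.151, 0.1777]
tool_rot: [3.117, -0.354, 0.025]
wrist_force: [-0.8, 0.9, -0.8]
opening: 0.398
```

Run:
```python
from h import *
st(); 
ims={n:cam(n) for n in("top","scene")}
for n in ims: cv2.imwrite(f"pics/{n}9.png",ims[n]["pixels"][:,:,::-1])
roi={"top":(105,155,235,285),"scene":(285,225,470,345)}
for n,im in ims.items():
    hsv=cv2.cvtColor(im["pixels"],cv2.COLOR_RGB2HSV); x0,y0,x1,y1=roi[n]
    m=np.zeros(hsv.shape[:2],bool); sub=hsv[y0:y1,x0:x1].astype(int)
    m[y0:y1,x0:x1]=(sub[...,1]<60)&(sub[...,2]>130)
    for c,s,l in blobs(m,60):
        ys,xs=np.nonzero(l); p=np.stack([xs,ys],1).astype(float)
        vx,vy,_,_=cv2.fitLine(p.astype(np.float32),cv2.DIST_HUBER,0,.01,.01).ravel(); v=np.array([vx,vy])
        t=(p-c)@v; print(n,c.round(1),s,(c+t.min()*v).round(1),(c+t.max()*v).round(1))
```

```text
t 29.97 pos [ 0.4657 -0.151   0.1777] yaw -12.96 zdir [ 0.0155 -0.0061 -0.9999] F [-0.8  0.9 -0.8] op 0.398
top [166.1 182.5] [160 176  13  13  60] [160.5 185. ] [171.9 179.8]
top [210.8 192.7] [203 186  16  15  68] [202.8 194. ] [217.9 191.6]
top [128.1 225.1] [117 195  23  60 361] [119.3 254.4] [137.1 194.7]
top [151.1 229.1] [140 199  23  62 377] [142.2 260.1] [159.8 198.9]
top [173.1 236.9] [163 206  21  60 341] [165.1 265. ] [182. 206.]
top [196.9 238.6] [186 209  23  63 407] [187.9 271.3] [205. 209.]
scene [351.7 247.7] [326 233  57  30 412] [325.9 258.8] [381.9 234.7]
scene [372.8 260.2] [345 247  55  28 361] [345. 273.] [398.7 248.3]
scene [388.1 277.3] [361 261  58  33 454] [360.9 290.8] [417.8 262.6]
scene [409.8 293.5] [381 277  59  34 462] [381.6 308.3] [438.3 278.6]
```

View pics/top9.png

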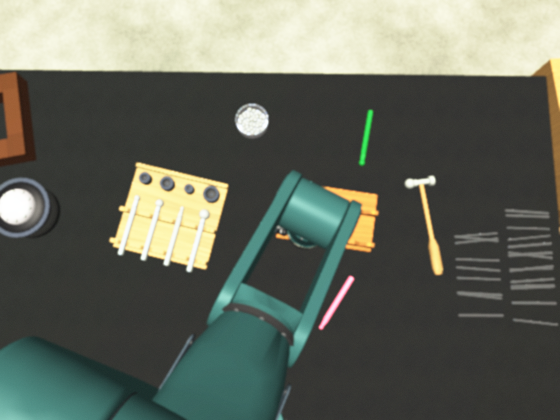

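View pics/scene9.png

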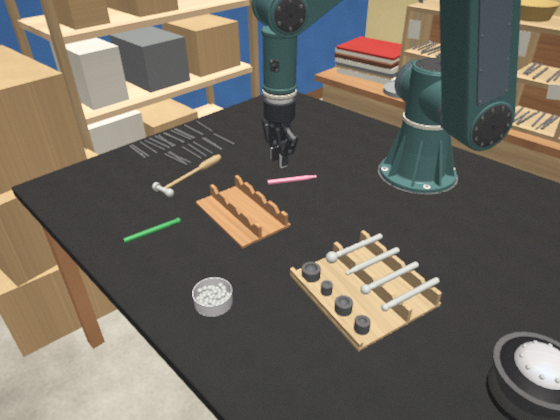

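Run:
```python
from h import *
T,S=cam("top"),cam("scene")
P={"16":((119.3,254.4),(137.1,194.7),(438.3,278.6),(381.6,308.3),8,(.6324,.2551)),
"22":((142.2,260.1),(159.8,198.9),(417.8,262.6),(360.9,290.8),11,(.6182,.1968)),
"10":((165.1,265),(182,206),(398.7,248.3),(345,273),5,(.6045,.1381)),
"28":((187.9,271.3),(205,209),(381.9,234.7),(325.9,258.8),14,(.5908,.0802))}
u0=np.array([.9737,-.2277])
for k,(a,b,c,d,r,D) in P.items():
    A,ea=tri(T,a,S,c);B,eb=tri(T,b,S,d);u=(B-A)/np.linalg.norm(B-A);C=B-u*r/1000
    e=C[:2]-np.array(D); print(k,"x %.4f y %.4f z %.4f"%(e@u0,e@[-u0[1],u0[0]],C[2]-.01),"yaw err",np.degrees(np.arctan2(u[1],u[0])+.2297).round(2),"pitch",np.degrees(np.arcsin(u[2])).round(2),"res",ea.round(4),eb.round(4))
a=cv2.imread("pics/top0.png").astype(int);b=cv2.imread("pics/top9.png").astype(int)
for n,(x0,y0,x1,y1) in {"tin":(230,98,275,142),"hammer":(400,170,450,280)}.items(): print(n,"max diff",abs(a-b)[y0:y1,x0:x1].max())
st()
```

```text
16 x -0.0576 y 0.0013 z 0.0317 yaw err -0.24 pitch -0.56 res 0.0014 0.0021
22 x -0.0565 y 0.0014 z 0.0315 yaw err -0.12 pitch -0.72 res 0.0012 0.0026
10 x -0.0552 y 0.0012 z 0.0319 yaw err -0.5 pitch -0.67 res 0.0014 0.0018
28 x -0.0568 y 0.0008 z 0.0318 yaw err -0.52 pitch -0.58 res 0.0015 0.0035
tin max diff 5
hammer max diff 7
t 30.17 pos [ 0.4656 -0.1494  0.1774] yaw -12.80 zdir [ 0.0146 -0.0054 -0.9999] F [-0.4  0.7  0.1] op 0.405
```

All four are within tolerance, the bystanders haven't moved, and the robot is clear and still. Handing in.

```bash
python3 -c "
from h import *
print(ctrl.job_done()); st()"
```

```text
the job is handed in; nothing more can be done
None
the job is handed in; nothing more can be done
```

I moved all four punches to the pale rack, each in the notch in front of its own die (left to right: 16, 22, 10, 28), and handed the job in at about 30 s. I lowered each one to its pick height before letting go, and none was dropped. `job_done()` gives no verdict, so the results below are my own camera measurements.

**Final check from two views (top and scene), in each die's frame:**

| Punch | Ball x (mm) | Sideways y (mm) | Height z (mm) | Yaw error (°) | Pitch (°) |
|---|---|---|---|---|---|
| 16 | -57.6 | 1.3 | 31.7 | -0.24 | -0.56 |
| 22 | -56.5 | 1.4 | 31.5 | -0.12 | -0.72 |
| 10 | -55.2 | 1.2 | 31.9 | -0.50 | -0.67 |
| 28 | -56.8 | 0.8 | 31.8 | -0.52 | -0.58 |

- **Limits:** all of these are inside the limits. The tin and hammer regions of the top view were unchanged from the start, and the gripper was about 18 cm up and touching nothing.
- **Height disagreement:** measured heights came out about 2 mm above the stated value, both at the start and at the end. That fits the stated 2 mm calibration error.
- **Wrist camera disagreement:** an early sighting of the dies agreed with the fixed cameras near its centre. It was off by up to 11 mm sideways at the image edge, so I rechecked each die from close above.
- **Unplanned contact:** while descending on punch 10, the arm drifted 10 mm sideways and a finger brushed the shank with about 7 N. I backed off, checked that the punch had not moved, re-centred and carried on.

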